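# Setting up the snack counter

## Robot

A 6-joint arm with a two-finger parallel gripper is mounted at the origin on the work surface. World frame = base frame: x ahead of the robot, y to its left, z up, the work surface at z = 0. Lengths are in m, angles in rad, forces in N, time in s.
With the tool pointing down it reaches from about 0.35 to 0.975 m from the base axis. Payload 4.9 kg.
Tool frame: the origin (TCP) lies at the very end of the fingers, on their centre line; the grasp point (between the pads) lies 19 mm behind it; x points along the fingers, y is the direction in which the jaws open and shut, and the axes are right-handed (so a half turn about x gives the same grasp; the last joint's range is limited). The gripper opens to 85 mm and grips with 20 to 120 N. Pads are 22 mm wide; open, the fingers measure 114 mm over their backs; the gripper's body (76 mm by 85 mm) begins 54 mm behind the grasp point. The pads swing forward as they close: fully open they stand 13 mm farther back than shut.
Start: joints at [-1.448, 0.053, 1.613, -0, 1.476, -0.119], TCP at [0.15, -0.607, 0.231] pointing down, gripper open.
Joint ranges: [-3.01, 3.01], [-1.01, 2.22], [0.06, 2.58], [-1.02, 4.17], [0.09, 2.62], [-3.14, 3.14]. Speed limits (rad/s): [2.57, 2.57, 3.14, 3.14, 3.14, 3.14].

## Interface

Orientations are given as a rotation vector (axis times angle).
In Python, from station import ctrl, get_image, calibration, finish_job, search_frame, cut_out, mark_of gives the robot as it stands. The module is installed in compiled form; this text tells all that it offers.
- The arm moves only by the tool arm_command, never from a script. Its argument "plan" is a list that holds one entry, the list of rows, each a list of 7 numbers: the shift along the tool's x, y, z in m, then the turn, a rotation vector about the tool's x, y, z in degrees, then the finger opening in m, from 0 to 0.0854. A call has 1 to 20 rows; each row shifts and turns the pose as measured when the row begins, along the tool's axes as they then stand; what a row does not reach is not made up. A row lasts 1/12 s, in which the tool goes at most 41.7 mm and 7.16 degrees, less where a joint would pass 70% of its speed; a pose out of reach is approached as far as the arm can. A call with a gripper value outside its range is refused whole. The fingers move at their own pace and stop on an object; "squeeze" is the grip in N (left out, the last holds). Time passes only in rows, so rows that do not move let the fingers close. It gives the time, the measured TCP pose, the force and the opening at its end, in the units of the state.
- ctrl.get_obs(): the state, without advancing time (a new reading comes with each control period).
- get_image(name): name is "side" or "top" or "wrist"; returns the picture (384x512x3 uint8, red, green, blue); there is no depth.
- calibration(name): a dict with "fx", "fy", "cx", "cy" (pixels), "cam_to_world" (4x4, takes a point from camera to world coordinates); the wrist camera has in their place "hand_eye" (4x4, takes a point from camera to tool coordinates, whose origin is the TCP and whose axes are the tool frame's). Camera axes: x right, y down, z forward; pixel columns grow to the right and rows downward; lengths in m; the calibration is good to about 2 mm. A picture is of the moment at which its call begins: read the wrist's pose just before it. calibration takes no time and is no camera call.
- finish_job(): hands the job in, once; it reports no verdict.
Trained networks look in the newest picture that a camera, given by its name, has taken for a name from the list of things; names that differ only in an ending like _2 or _b are one class to them, and where a whole thing is asked for, a point or a joint stands for the part that bears it (a point fixed in the world has none). Each returns a list of dicts, best first, with "conf" (0 to 1); they miss things now and then, are a little off and sometimes report something else, mostly with a low value. They report only what shows in the picture. A call takes as long as a camera call.
- search_frame(camera, thing): "at" ([x, y, z] in m, in the coordinates of the camera as it stood for that picture, good to about 4 mm: the middle of the surface that is visible of it).
- cut_out(camera, thing): "mask" (384x512 bool, what is visible of it).
- mark_of(camera, thing): "at" ([x, y, z] in m, in the coordinates of the camera as it stood for that picture, good to about 4 mm: a listed point, or the origin of a listed thing).
The state is a dict: "t": time; "q": joint angles; "dq": joint speeds; "effort": joint torques, N m; "tool_pos": TCP position; "tool_rot": TCP orientation; "contact_force": force on the tool from outside, world axes, zero at the start; "wrist_torque": the same for the moment, N m; "opening": finger opening in m.
Only numpy, scipy, OpenCV 4.12 (cv2) and the standard library are available. Lean on these libraries where they do the work, as an engineer would, in place of code of your own. Each camera call takes 0.05 s, during which the arm holds its last target. There are 200 camera calls.

## Task

Set up the snack counter. First unfold the leg on the back of the menu board, as far as it goes, and stand the board up on it, free of the storage bin. Then stand the dip cup on the counter under the spout of the sauce pump, push the pump right down and let it come back up, and bring the cup, kept level, and all the small tins to the wooden tray, standing flat inside its rim; leave everything else where it is.

Things in the scene. Friction and masses are not known exactly. Their poses are not given: they have to be found in the camera images.
- board: wooden menu board, 300 g, 160 mm wide, 170 high, 14 thick, plus a handle. Starts leaning face-in on the bin's lid, 24 degrees off upright, lower edge 60 mm before the bin, back to the robot. Origin: middle of the lower edge; z up along the board, y along its width, x out of the chalk face (back is -x). On the fully open leg it leans back 23 degrees, resting on lower edge and foot
- board_grip (a point): middle of the board's paddle handle, 205 mm up the board. The handle, 36 mm wide and 14 thick, rises from the middle of the upper edge, from 170 to 232 mm above the lower edge
- leg (a joint): wooden leg, 28 mm wide, 10 thick, 130 long, flat on the board's back when folded (outer face 17 mm behind the board's middle plane). Hinged at its upper end; the foot swings out to the board's -x side. 0 folded, 0.75 rad fully open (firm stop). The hinge has some friction (0.025 N m) and stays where it is left; pulled roughly, the board slides
- leg_hinge (a point): point on the hinge axis of the leg (axis along the board's y), 135 mm above the lower edge, 12 mm behind the board's middle plane
- leg_foot (a point): middle of the foot end of the leg, 130 mm from the hinge along the leg; moves with the leg
- bin: storage bin with a lid, fixed, 208 mm deep (x), 178 wide (y), 138 high; origin: centre of its underside
- jar: glass sauce jar 86 mm across, fixed, lid and collar up to 156 mm high; origin: centre of its underside, on the pump's axis
- pump (a joint): sprung plunger of the pump on the jar: 0 up, 0.016 m fully down; 2 N starts it, about 8 N holds it down; it rises by itself
- pump_top (a point): middle of the top of the pump's head (34 mm across), 206 mm above the counter when up; push here, straight down
- spout (a point): mouth of the pump's spout, 95 mm to the side of the pump's axis, 166 mm above the counter when up; it moves down with the head
- cup: steel dip cup, 110 g: 76 mm across at the rim, 68 at the foot, 46 high, wall 3, with a straight handle. Origin: centre of its underside, z up; the handle points along its -x
- cup_grip (a point): point in the middle of the cup's handle, 85 mm from the cup's axis and 40 mm above its underside. The handle is a bar 14 mm wide and 10 thick, reaching from the rim to 132 mm from the axis
- tin0: small tin, one of up to four alike, 53 mm across, 58 high, about 110 g; origin: centre of its underside, z up. Some are absent in some runs
- tin1: small tin, one of up to four alike, 53 mm across, 58 high, about 110 g; origin: centre of its underside, z up. Some are absent in some runs
- tin2: small tin, one of up to four alike, 53 mm across, 58 high, about 110 g; origin: centre of its underside, z up. Some are absent in some runs
- tin3: small tin, one of up to four alike, 53 mm across, 58 high, about 110 g; origin: centre of its underside, z up. Some are absent in some runs
- tray: wooden tray, fixed: 200 mm (x) by 280 (y) outside, rim 8 thick and 22 high, floor 6 thick; origin: centre of its underside
- talltin: tall food tin 74 mm across, 110 high, standing behind; not part of the job. Origin: centre of its underside
- onion: loose onion 72 mm across, 68 high; not part of the job. Origin: centre of its underside
- spicejar: spice jar 48 mm across, 100 high; not part of the job. Origin: centre of its underside
- shaker: white shaker 42 mm across, 72 high; not part of the job. Origin: centre of its underside
- mill: wooden pepper mill 56 mm across, 155 high; not part of the job. Origin: centre of its underside
- mug: white mug 80 mm across, 90 high, with a handle; not part of the job. Origin: centre of its underside

How it is judged:
By the outcome, as a careful person would: the job done as asked, in the order asked, and still so for the second after the job is handed in, with the robot touching nothing.
Of tin0, tin1, tin2, tin3 only 2 to 4 are there at a start; the rules pass over those that are not, and their reading is None.
At some moment in a run one of tin0, tin1, tin2, tin3, cup may be knocked a few centimetres aside while the robot is not near it.
It also fails if it takes over 210 s, if anything falls off the work surface, if the arm or the gripper's body presses on something with over 40 N, if the wrist force passes 120 N, or if a joint passes its speed limit or range.

## Working session

There is one attempt and no reset: what is moved stays moved. The work goes in short steps, Python scripts to look and compute and a tool call to move; the robot and the scene stay as the last step left them, time stands still between calls to the robot, and variables do not carry over. Pictures are saved under pics/ and viewed, about 12 in all and at most 16, crops included, and the job is handed in when it is done.

Besides the shell and the picture viewer there is one more tool, called in YAML: its name, and indented under it one key for each argument. arm_command: Moves the arm, as the interface text tells. Its arguments: {"type":"object","properties":{"plan":{"type":"array","items":{"type":"array","items":{"type":"array","items":{"type":"number"}}}},"squeeze":{"type":"number"}},"required":["plan"]}

```bash
mkdir -p pics
cat > h.py <<'E'
import numpy as np, cv2
from scipy.spatial.transform import Rotation as R
from station import ctrl,get_image,calibration,finish_job,search_frame,cut_out,mark_of
np.set_printoptions(precision=4,suppress=True)
def tool():
    o=ctrl.get_obs(); T=np.eye(4); T[:3,:3]=R.from_rotvec(o['tool_rot']).as_matrix(); T[:3,3]=o['tool_pos']; return T
def c2w(cam):
    c=calibration(cam); return tool()@np.array(c['hand_eye']) if cam=='wrist' else np.array(c['cam_to_world'])
def W(cam,p): return (c2w(cam)@np.r_[p,1])[:3]
def snap(cam,name=None):
    im=get_image(cam)
    if name: cv2.imwrite('pics/'+name,im[:,:,::-1])
    return im
def marks(cam,things,f=mark_of,n=2,cmin=0.2):
    for t in things:
        for d in f(cam,t)[:n]:
            if d['conf']>cmin: print(cam,t,round(d['conf'],2),W(cam,d['at']))
def delta(pos,rot=None):
    "shift in tool axes, and turn (deg rotvec) to reach world pose"
    T=tool(); print('shift',T[:3,:3].T@(np.array(pos)-T[:3,3]), 'turn',None if rot is None else R.from_matrix(T[:3,:3].T@rot).as_rotvec(degrees=True))
E
python3 - <<'E'
from h import *
a=snap('side');b=snap('top')
cv2.imwrite('pics/a.png',np.hstack([a,b])[:,:,::-1][:, :])
cv2.imwrite('pics/a.png',cv2.resize(np.vstack([a,b]),(800,1200))[:600,:,::-1]); cv2.imwrite('pics/b.png',cv2.resize(b,(800,600))[:,:,::-1])
print(ctrl.get_obs())
th='board_grip leg_hinge leg_foot board bin jar pump_top spout cup cup_grip tin0 tray talltin onion spicejar shaker mill mug'.split()
for c in('side','top'):
    marks(c,th,n=1); marks(c,['tin0'],n=5)
print(c2w('side'),c2w('top'))
E
```

```text
{'t': 0.1, 'q': array([-1.448 ,  0.0533,  1.6141,  0.    ,  1.476 , -0.119 ]), 'dq': array([ 0.0003, -0.0017, -0.0039,  0.001 ,  0.0006, -0.0001]), 'effort': array([  0.0003, -39.49  , -37.1363,  -0.0001,   0.0039,  -0.    ]), 'tool_pos': array([ 0.1496, -0.6063,  0.2302]), 'tool_rot': array([ 2.0938,  0.2563, -2.0938]), 'contact_force': array([0.4161, 0.0761, 0.7609]), 'wrist_torque': array([ 0.0139, -0.006 ,  0.0458]), 'opening': 0.08490623673828562}
side board_grip 0.85 [0.6146 0.2758 0.1888]
side leg_foot 0.69 [0.5172 0.2646 0.0111]
side board 0.91 [0.5291 0.2721 0.0079]
side bin 0.59 [ 0.7017  0.2754 -0.0004]
side jar 0.75 [ 0.6179 -0.2427 -0.0013]
side pump_top 0.48 [ 0.6218 -0.2428  0.2066]
side spout 0.7 [ 0.5239 -0.2477  0.1685]
side cup 0.86 [ 0.5073 -0.4013 -0.0023]
side cup_grip 0.88 [ 0.4688 -0.3282  0.0423]
side tin0 0.7 [0.6832 0.1111 0.0001]
side tray 0.59 [0.5171 0.2648 0.015 ]
side talltin 0.66 [ 0.799  -0.0076  0.0008]
side onion 0.88 [ 0.7878 -0.1332  0.0024]
side spicejar 0.8 [ 0.6591 -0.4291 -0.0017]
side shaker 0.65 [ 0.5305  0.2699 -0.0001]
side mill 0.77 [ 0.
[... 519 characters left out ...]
.4759 -0.3295  0.0426]
top tin0 0.59 [0.676  0.0199 0.001 ]
top tray 0.58 [ 0.5017  0.0034 -0.0017]
top talltin 0.98 [ 0.8048 -0.0057  0.0018]
top onion 0.63 [ 0.7901 -0.1403  0.0027]
top spicejar 0.75 [ 0.6668 -0.4325 -0.0001]
top shaker 0.66 [ 0.3328 -0.2413  0.0007]
top mill 0.85 [ 0.518  -0.5431 -0.0002]
top mug 0.9 [0.4508 0.5292 0.0022]
top tin0 0.59 [0.676  0.0199 0.001 ]
top tin0 0.47 [0.6865 0.1047 0.004 ]
[[ 0.9677 -0.1759  0.1806  0.3468]
 [-0.2519 -0.6519  0.7152 -0.9179]
 [-0.0081 -0.7376 -0.6752  0.992 ]
 [ 0.      0.      0.      1.    ]] [[-0.0076 -0.9816  0.1908  0.3097]
 [-0.9997  0.0033 -0.0233  0.009 ]
 [ 0.0222 -0.191  -0.9813  1.4554]
 [ 0.      0.      0.      1.    ]]
```

View pics/a.png

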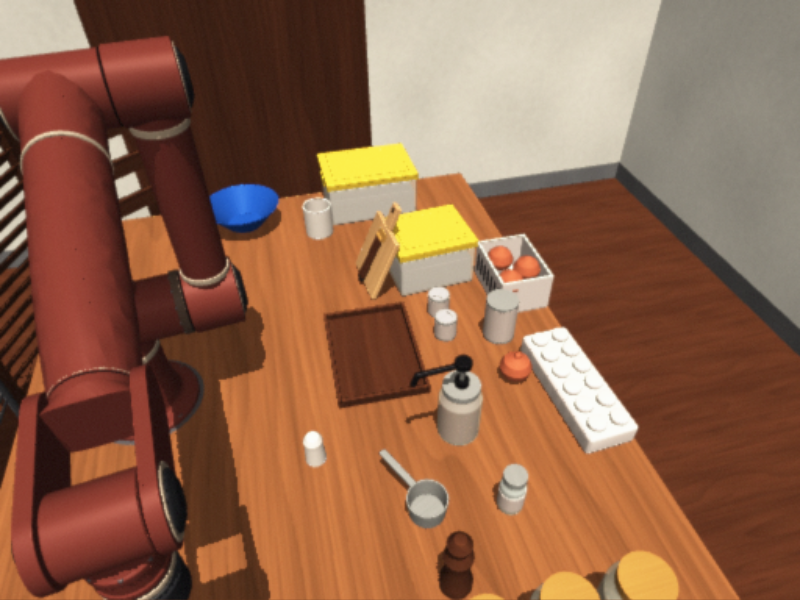

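View pics/b.png

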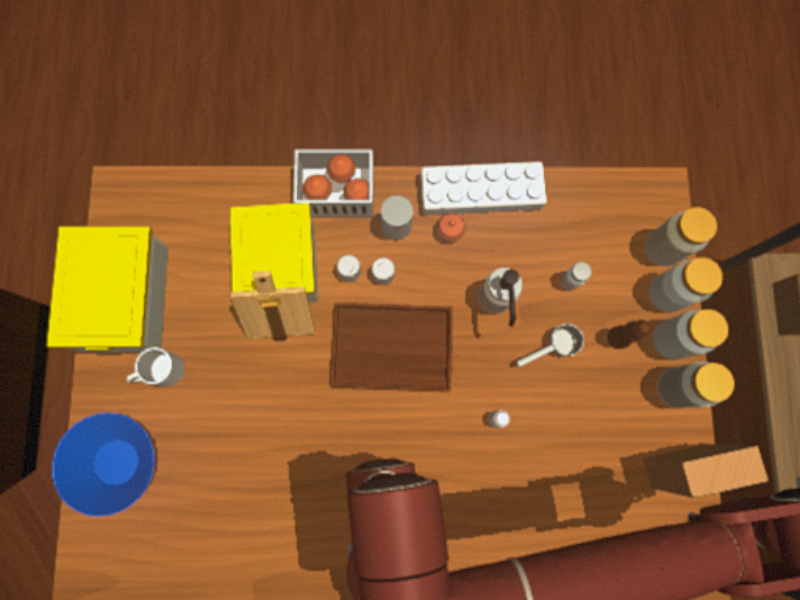

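Two tins (side 438,300 and 446,323), the cup right, the board leaning on the yellow-lidded bin, leg folded towards the robot. Going to the board first.

```bash
cat >> h.py <<'E'
def rot(x,y):
    x=np.array(x,float);x/=np.linalg.norm(x);y=np.array(y,float);y-=x*(x@y);y/=np.linalg.norm(y);return np.c_[x,y,np.cross(x,y)]
def pitch(deg,s=1,yaw=0):
    "tool pointing deg below horizontal ahead, jaws along s*y"
    d,w=np.radians([deg,yaw]); return rot([np.cos(d)*np.cos(w),np.cos(d)*np.sin(w),-np.sin(d)],[-s*np.sin(w),s*np.cos(w),0])
E
python3 - <<'E'
from h import *
T=tool();print(T)
for s in(1,-1): delta([0.45,-0.2,0.40],pitch(90,s)); delta([0.4,0.268,0.3],pitch(35,s))
E
```

```text
[[ 0.      0.2394 -0.9709  0.1496]
 [ 0.     -0.9709 -0.2394 -0.6068]
 [-1.     -0.     -0.      0.2313]
 [ 0.      0.      0.      1.    ]]
shift [-0.1687 -0.323  -0.389 ] turn [-166.1472   -0.0026   -0.0007]
shift [-0.0687 -0.7894 -0.4525] turn [-148.5359   -9.3955   77.322 ]
shift [-0.1687 -0.323  -0.389 ] turn [13.8528 -0.0005  0.0018]
shift [-0.0687 -0.7894 -0.4525] turn [12.7695 54.7228  6.6495]
```

arm_command:
  plan:
    - [[-0.034,0,0,0,0,0,0.085],[-0.034,0,0,0,0,0,0.085],[-0.034,0,0,0,0,0,0.085],[-0.034,0,0,0,0,0,0.085],[-0.034,0,0,6.9,0,0,0.085],[0,0,0,6.9,0,0,0.085],[0,-0.031,-0.023,0,0,0,0.085],[0,-0.031,-0.023,0,0,0,0.085],[0,-0.031,-0.023,0,0,0,0.085],[0,-0.031,-0.023,0,0,0,0.085],[0,-0.031,-0.023,0,0,0,0.085],[0,-0.031,-0.023,0,0,0,0.085],[0,-0.031,-0.023,0,0,0,0.085],[0,-0.031,-0.023,0,0,0,0.085],[0,-0.031,-0.023,0,0,0,0.085],[0,-0.031,-0.023,0,0,0,0.085],[0,-0.031,-0.023,0,0,0,0.085],[0,-0.031,-0.023,0,0,0,0.085],[0,-0.031,-0.023,0,0,0,0.085],[0,0,0,0,0,0,0.085]]

```text
t: 3.67
tool_pos: [0.4644, -0.1902, 0.4097]
tool_rot: [-2.217, 0.019, 2.204]
contact_force: [-0.4, -0.5, -0.5]
opening: 0.0851
```

arm_command:
  plan:
    - [[0,-0.038,0,0,0,0,0.06],[0,-0.038,0,0,0,0,0.06],[0,-0.038,0,0,0,0,0.06],[0,-0.038,0,0,0,0,0.06],[0,-0.038,0,0,0,0,0.06],[0,-0.038,0,0,0,0,0.06],[0,-0.038,0,0,0,0,0.06],[0,-0.038,0,0,0,0,0.06],[0,-0.038,0,0,0,0,0.06],[0,-0.038,0,0,0,0,0.06],[0,-0.038,0,0,0,0,0.06],[0,-0.038,0,0,0,0,0.06],[0,0,0.02,0,7,0,0.06],[0,0,0.02,0,7,0,0.06],[0,0,0.02,0,7,0,0.06],[0,0,0,0,7,0,0.06],[0,0,0,0,7,0,0.06],[0,0,0,0,7,0,0.06],[0,0,0,0,7,0,0.06],[0,0,0,0,6,0,0.06]]

```text
t: 5.33
tool_pos: [0.4204, 0.2911, 0.3888]
tool_rot: [3.003, -0.03, -0.918]
contact_force: [0.7, -0.0, 0.1]
opening: 0.0602
```

Run:
```python
from h import *
T=tool();o=ctrl.get_obs();print(T,o['t'],o['q'],o['opening'])
snap('wrist','c.png'); marks('wrist','board board_grip leg_hinge leg_foot'.split())
snap('top');marks('top','board board_grip leg_hinge leg_foot bin tin0'.split()); 
delta([0.40,0.268,0.16],pitch(35,-1))
```

```text
[[ 0.8289 -0.018  -0.5592  0.4204]
 [-0.0189 -0.9998  0.0042  0.2911]
 [-0.5591  0.007  -0.829   0.3888]
 [ 0.      0.      0.      1.    ]] 5.3333 [ 0.7911 -0.6966  2.1441 -0.7673  1.0515  2.5432] 0.0601867204436634
wrist board 0.76 [ 0.5233  0.2657 -0.0029]
wrist board_grip 0.9 [0.6134 0.2778 0.1824]
wrist leg_hinge 0.76 [0.5713 0.2655 0.1319]
wrist leg_foot 0.81 [0.5144 0.2644 0.0176]
top board 0.55 [0.5372 0.2646 0.0009]
top board_grip 0.97 [0.6199 0.273  0.1887]
top leg_hinge 0.9 [0.5801 0.2708 0.132 ]
top leg_foot 0.75 [0.5212 0.2669 0.0166]
top leg_foot 0.27 [ 0.5175 -0.5423 -0.0048]
top bin 0.58 [0.707  0.2707 0.0019]
top tin0 0.77 [0.6764 0.0227 0.0004]
top tin0 0.57 [0.6872 0.1058 0.0021]
shift [0.1119 0.0215 0.2008] turn [-0.2891 -0.6246 -1.2249]
```

View pics/c.png

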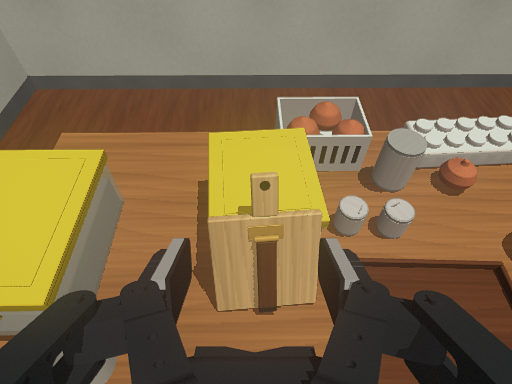

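The wrist view shows the board with the dark leg (255-275, 240-310), lower corners near (216,307) and (315,300). Getting yaw from the lower corners.

Run:
```python
from h import *
m=cut_out('wrist','board')[0]['mask'];
c=calibration('wrist');H=c2w('wrist')
def ray(u,v,z=0):
    d=H[:3,:3]@[(u-c['cx'])/c['fx'],(v-c['cy'])/c['fy'],1];return H[:3,3]+d*(z-H[2,3])/d[2]
box=cv2.boxPoints(cv2.minAreaRect(np.argwhere(m)[:,::-1].astype(np.float32)));print(box)
r=[]
for u in list(range(222,252,4))+list(range(282,312,4)):
    v=np.where(m[:,u])[0].max(); r.append(ray(u,v+.5))
r=np.array(r);print(r);p=np.polyfit(r[:,1],r[:,0],1);print('yaw',-np.degrees(np.arctan(p[0])))
# top edge of lateral sides
for v in (230,260,290):
    a=np.where(m[v])[0];print(v,a.min(),a.max())
```

```text
[[208. 171.]
 [321. 171.]
 [321. 311.]
 [208. 311.]]
[[0.5229 0.3382 0.    ]
 [0.5228 0.3318 0.    ]
 [0.5227 0.3254 0.    ]
 [0.5226 0.3189 0.    ]
 [0.5225 0.3125 0.    ]
 [0.524  0.3061 0.    ]
 [0.5239 0.2996 0.    ]
 [0.5238 0.2932 0.    ]
 [0.5277 0.2412 0.    ]
 [0.5292 0.2346 0.    ]
 [0.5291 0.2281 0.    ]
 [0.529  0.2216 0.    ]
 [0.5305 0.2149 0.    ]
 [0.5304 0.2084 0.    ]
 [0.5303 0.2018 0.    ]
 [0.5318 0.1951 0.    ]]
yaw 3.7772798023562406
230 208 321
260 211 318
290 215 316
```

Run:
```python
from h import *
y=np.radians(4);d=np.array([np.cos(y),np.sin(y),0]);P=np.array([0.531,0.266,0.003])+0.0033*d+[0,0,0.037]
Rt=pitch(35,-1,4);T=tool()
for k in(0.07,): delta(P-k*Rt[:,0],Rt)
```

```text
shift [0.2207 0.025  0.2229] turn [-2.5466 -0.6033 -4.5109]
```

arm_command:
  plan:
    - [[0,0,0,-2.5,-0.6,-4.5,0.048],[0.021,0.004,0.0225,0,0,0,0.048],[0.021,0.004,0.0225,0,0,0,0.048],[0.021,0.004,0.0225,0,0,0,0.048],[0.021,0.004,0.0225,0,0,0,0.048],[0.021,0.004,0.0225,0,0,0,0.048],[0.021,0.004,0.0225,0,0,0,0.048],[0.021,0.004,0.0225,0,0,0,0.048],[0.021,0.004,0.0225,0,0,0,0.048],[0.021,0.004,0.0225,0,0,0,0.048],[0,0,0,0,0,0,0.048],[0,0,0,0,0,0,0.048]]

```text
t: 6.98
tool_pos: [0.4658, 0.255, 0.1182]
tool_rot: [2.982, 0.124, -0.952]
contact_force: [-0.9, 0.4, 1.1]
opening: 0.0484
```

```bash
cat > q.py <<'E'
from h import *
y=np.radians(4);d=np.array([np.cos(y),np.sin(y),0]);P=np.array([0.531,0.266,0.003])+0.0033*d+[0,0,0.037]
Rt=pitch(35,-1,4);o=ctrl.get_obs();print(tool(),o['q'],o['contact_force'],o['opening']);delta(P,Rt)
E
python3 - <<'E'
from q import *
snap('wrist','d.png'); marks('wrist','board board_grip leg_hinge leg_foot'.split())
E
```

```text
[[ 0.8124  0.0779 -0.5779  0.4658]
 [ 0.0726 -0.9968 -0.0322  0.255 ]
 [-0.5786 -0.0158 -0.8155  0.1182]
 [ 0.      0.      0.      1.    ]] [ 0.5533 -0.4577  2.4573 -1.0225  0.4421  2.8487] [-0.8584  0.4311  1.0562] 0.04841519837321601
shift [ 0.1017 -0.0046  0.0238] turn [-0.4727  0.3602  0.903 ]
wrist board 0.93 [0.5314 0.2656 0.0049]
wrist leg_hinge 0.59 [0.5776 0.2715 0.1361]
wrist leg_hinge 0.25 [0.6783 0.0215 0.0025]
wrist leg_foot 0.97 [0.5227 0.2705 0.0199]
```

View pics/d.png

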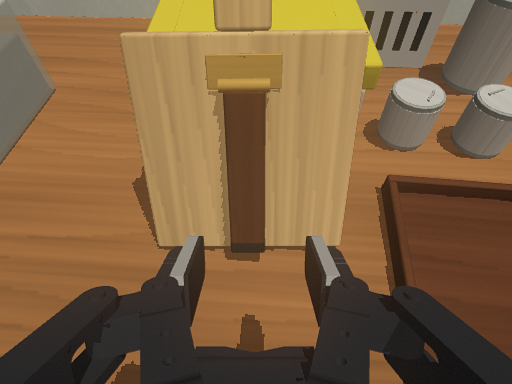

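Joint 4 is at its limit, so a steeper approach (50°) is needed.

arm_command:
  plan:
    - [[0,0,0,0,-5,0,0.048],[0,0,0,0,-5,0,0.048],[0,0,0,0,-5,0,0.048],[0,0,0,0,0,0,0.048]]

```text
t: 7.57
tool_pos: [0.4678, 0.2587, 0.1276]
tool_rot: [2.853, 0.13, -1.272]
contact_force: [0.4, 0.5, 0.6]
opening: 0.0482
```

```bash
sed -i 's/pitch(35/pitch(50/' q.py
python3 - <<'E'
from q import *
print(Rt); delta(P-0.05*Rt[:,0],Rt)
E
```

```text
[[ 0.6653  0.0822 -0.7421  0.4678]
 [ 0.0696 -0.9964 -0.0479  0.2587]
 [-0.7433 -0.0198 -0.6686  0.1276]
 [ 0.      0.      0.      1.    ]] [ 0.5018 -0.447   2.346  -0.4739  0.6034  2.3026] [0.3896 0.5226 0.6303] 0.048157919497819175
shift [ 0.1099 -0.0003  0.0088] turn [-0.2057 -1.9634  1.3257]
[[ 0.6412  0.0698 -0.7642]
 [ 0.0448 -0.9976 -0.0534]
 [-0.766   0.     -0.6428]]
shift [ 0.0599 -0.0014  0.0071] turn [-0.2057 -1.9634  1.3257]
```

arm_command:
  plan:
    - [[0.0,0,0,-0.2,-2,1.3,0.048],[0.02,0,0.003,0,0,0,0.048],[0.02,0,0.003,0,0,0,0.048],[0.02,0,0.003,0,0,0,0.048],[0,0,0,0,0,0,0.048]]

```text
t: 7.98
tool_pos: [0.506, 0.2648, 0.0864]
tool_rot: [2.84, 0.104, -1.279]
contact_force: [-0.3, -0.7, -1.6]
opening: 0.0478
```

Run:
```python
from q import *
snap('wrist','e.png'); marks('wrist','board leg_hinge leg_foot'.split())
snap('top'); marks('top','board leg_hinge leg_foot'.split())
```

```text
[[ 0.6608  0.0713 -0.7472  0.506 ]
 [ 0.0506 -0.9974 -0.0503  0.2648]
 [-0.7489 -0.0046 -0.6627  0.0864]
 [ 0.      0.      0.      1.    ]] [ 0.4795 -0.2459  2.2753 -0.5744  0.4988  2.4035] [-0.3108 -0.6827 -1.6027] 0.047826466152218666
shift [0.0536 0.0008 0.0096] turn [-0.1053 -1.5065  0.2539]
wrist board 0.81 [0.5319 0.2673 0.0065]
wrist leg_hinge 0.69 [0.5756 0.2734 0.135 ]
wrist leg_foot 0.7 [0.521  0.2745 0.0175]
top board 0.67 [0.5382 0.2647 0.0011]
top leg_hinge 0.58 [0.5787 0.2724 0.1328]
top leg_foot 0.54 [0.5206 0.2685 0.0156]
```

View pics/e.png

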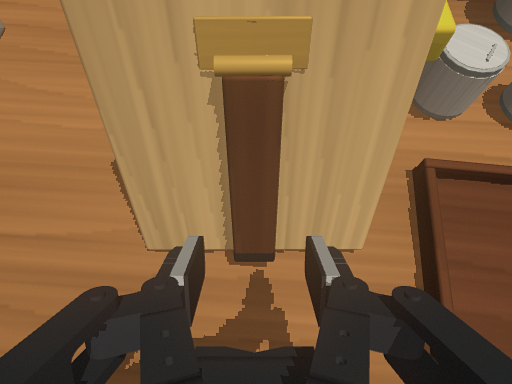

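arm_command:
  plan:
    - [[0.018,0,0.003,0,-1.5,0,0.045],[0.018,0,0.003,0,0,0,0.045],[0.016,0,0.003,0,0,0,0.045],[0,0,0,0,0,0,0.045]]

```text
t: 8.72
tool_pos: [0.5362, 0.2699, 0.0495]
tool_rot: [2.835, 0.112, -1.301]
contact_force: [-0.1, 0.4, -0.6]
opening: 0.0452
```

```bash
python3 -c "from q import *"
```

```text
[[ 0.6501  0.0735 -0.7563  0.5362]
 [ 0.0565 -0.9972 -0.0483  0.2699]
 [-0.7578 -0.0113 -0.6524  0.0495]
 [ 0.      0.      0.      1.    ]] [ 0.451  -0.0923  2.2151 -0.6202  0.4115  2.449 ] [-0.129   0.4098 -0.6361] 0.045173069482783025
shift [0.0057 0.0037 0.0078] turn [-0.2562 -0.7257  0.6353]
```

arm_command:
  plan:
    - [[0.003,0,0.003,0,0,0,0.045],[0.002,0,0.002,0,0,0,0.045],[0,0,0,0,0,0,0.045]]

```text
t: 8.97
tool_pos: [0.5356, 0.2701, 0.0435]
tool_rot: [2.836, 0.112, -1.299]
contact_force: [0.7, -0.2, -0.1]
opening: 0.0452
```

arm_command:
  plan:
    - [[0.002,0,0,0,0,0,0.045],[0.002,0,0,0,0,0,0.045],[0,0,0,0,0,0,0.045]]

```text
t: 9.22
tool_pos: [0.5383, 0.271, 0.0422]
tool_rot: [2.838, 0.114, -1.295]
contact_force: [-0.0, -0.3, -1.1]
opening: 0.0449
```

Run:
```python
from q import *
snap('wrist','f.png')
```

```text
[[ 0.6532  0.0744 -0.7536  0.5383]
 [ 0.0583 -0.9971 -0.048   0.271 ]
 [-0.755  -0.0126 -0.6556  0.0422]
 [ 0.      0.      0.      1.    ]] [ 0.451  -0.0711  2.2129 -0.6527  0.3924  2.4835] [-0.03   -0.294  -1.1267] 0.04488035818115999
shift [-0.0012  0.0045  0.0046] turn [-0.2627 -0.9694  0.7231]
```

View pics/f.png

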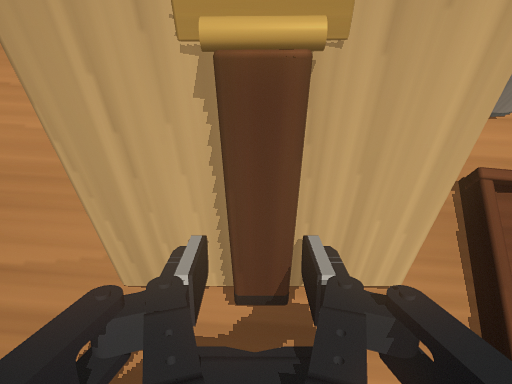

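arm_command:
  plan:
    - [[0.002,0.004,0,0,0,0.5,0.04],[0.002,0,0,0,0,0,0.04],[0.002,0,0,0,0,0,0.04],[0,0,0,0,0,0,0.04]]

```text
t: 9.6
tool_pos: [0.5407, 0.2679, 0.0415]
tool_rot: [2.836, 0.097, -1.291]
contact_force: [-6.0, -2.3, 4.8]
opening: 0.0401
```

arm_command:
  plan:
    - [[0.002,0,0,0,0,0,0.04],[0.002,0,0,0,0,0,0.04],[0,0,0,0,0,0,0.04]]

```text
t: 9.85
tool_pos: [0.5409, 0.268, 0.0417]
tool_rot: [2.835, 0.091, -1.29]
contact_force: [-4.5, -1.1, 3.6]
opening: 0.04
```

arm_command:
  plan:
    - [[-0.003,0,0,0,0,0,0.04],[0,0,0,0,0,0,0.026],[0,0,0,0,0,0,0.024],[0,0,0,0,0,0,0.022],[0,0,0,0,0,0,0.022],[0,0,0,0,0,0,0.022]]
  squeeze: 20

```text
t: 10.35
tool_pos: [0.539, 0.2679, 0.0447]
tool_rot: [2.836, 0.092, -1.287]
contact_force: [-0.9, 0.9, 0.2]
opening: 0.0276
```

Run:
```python
from q import *
snap('wrist');marks('wrist','board leg_hinge leg_foot'.split())
snap('top'); marks('top','board board_grip leg_hinge leg_foot'.split())
T=tool();hin=np.array([0.578,0.270,0.134])
print('hinge in tool',T[:3,:3].T@(hin-T[:3,3]))
```

```text
[[ 0.6568  0.0644 -0.7513  0.539 ]
 [ 0.0428 -0.9979 -0.0481  0.2679]
 [-0.7528 -0.0005 -0.6582  0.0447]
 [ 0.      0.      0.      1.    ]] [ 0.4539 -0.074   2.2115 -0.6806  0.4078  2.51  ] [-0.8745  0.9149  0.2343] 0.027648970636666693
shift [0.0003 0.0014 0.0067] turn [-0.254  -1.1646 -0.1774]
wrist board 0.59 [0.5311 0.2657 0.0043]
wrist leg_hinge 0.76 [0.5729 0.2702 0.1308]
wrist leg_foot 0.92 [0.523  0.2675 0.0143]
top board_grip 0.74 [0.6181 0.2712 0.1905]
top leg_hinge 0.68 [0.58   0.2721 0.1354]
top leg_hinge 0.61 [ 0.5098 -0.4062  0.0044]
top leg_foot 0.62 [ 0.5194 -0.5438 -0.003 ]
top leg_foot 0.46 [0.5225 0.27   0.012 ]
hinge in tool [-0.0414  0.0004 -0.0883]
```

arm_command:
  plan:
    - [[-0.0033,0,0.0015,0,-2.15,0,0.022],[-0.0033,0,0.0015,0,-2.15,0,0.022],[-0.0033,0,0.0015,0,-2.15,0,0.022],[-0.0033,0,0.0015,0,-2.15,0,0.022],[-0.0033,0,0.0015,0,-2.15,0,0.022],[-0.0033,0,0.0015,0,-2.15,0,0.022],[0,0,0,0,0,0,0.022]]

```text
t: 11.38
tool_pos: [0.5197, 0.2665, 0.0571]
tool_rot: [2.659, 0.087, -1.608]
contact_force: [-0.2, -0.6, -2.2]
opening: 0.0273
```

```bash
cat > l.py <<'E'
from h import *
T=tool();o=ctrl.get_obs();hin=np.array([0.577,0.270,0.1325]);h=T[:3,:3].T@(hin-T[:3,3])
print(T[:3,3],'pitch',np.degrees(np.arcsin(-T[2,0])),'hinge in tool',h,np.hypot(h[0],h[2]),'legang',np.degrees(np.arctan2(hin[0]-T[0,3],hin[2]-T[2,3])),o['contact_force'],o['opening'],o['q'])
E
python3 - <<'E'
from l import *
snap('top');snap('wrist');marks('wrist','board leg_hinge leg_foot'.split(),n=1);marks('top','board board_grip leg_hinge leg_foot'.split(),n=1)
E
```

```text
[0.5197 0.2665 0.0571] pitch 62.34593313816439 hinge in tool [-0.0402  0.0002 -0.0859] 0.09482943407867184 legang 37.24140961793904 [-0.2392 -0.5799 -2.2462] 0.02729349056897309 [ 0.4247 -0.0971  2.1304 -0.2652  0.6693  2.1023]
wrist board 0.85 [0.5348 0.268  0.001 ]
wrist leg_hinge 0.86 [0.5739 0.2725 0.1314]
wrist leg_foot 0.8 [0.4929 0.2655 0.0329]
top board 0.59 [0.5398 0.2645 0.0007]
top board_grip 0.78 [0.6228 0.2743 0.1893]
top leg_hinge 0.75 [0.6917 0.1067 0.0043]
top leg_foot 0.49 [0.4989 0.265  0.031 ]
```

arm_command:
  plan:
    - [[-0.0033,0,0.0015,0,-2.15,0,0.022],[-0.0033,0,0.0015,0,-2.15,0,0.022],[-0.0033,0,0.0015,0,-2.15,0,0.022],[-0.0033,0,0.0015,0,-2.15,0,0.022],[-0.0033,0,0.0015,0,-2.15,0,0.022],[-0.0033,0,0.0015,0,-2.15,0,0.022],[-0.0033,0,0.0015,0,-2.15,0,0.022],[-0.0033,0,0.0015,0,-2.15,0,0.022],[-0.0033,0,0.0015,0,-2.15,0,0.022],[-0.0033,0,0.0015,0,-2.15,0,0.022],[-0.0033,0,0.0015,0,-2.15,0,0.022],[-0.0033,0,0.0015,0,-2.15,0,0.022],[0,0,0,0,0,0,0.022]]

```text
t: 12.92
tool_pos: [0.4904, 0.2645, 0.0905]
tool_rot: [2.205, 0.074, -2.168]
contact_force: [0.1, 0.2, -2.2]
opening: 0.0268
```

Run:
```python
from l import *
snap('top');snap('wrist');marks('wrist','board leg_hinge leg_foot'.split(),n=1);marks('top','board board_grip leg_hinge leg_foot'.split(),n=1)
```

```text
[0.4904 0.2645 0.0905] pitch 89.03637627156077 hinge in tool [-0.0405  0.0005 -0.0875] 0.09639951955885216 legang 64.12943553678878 [ 0.1341  0.1885 -2.1811] 0.026753817212272983 [ 0.3639  0.0125  1.8997 -0.0057  1.2134  1.8686]
wrist board 0.63 [0.5318 0.2691 0.0028]
wrist leg_foot 0.7 [0.4576 0.2627 0.0769]
top board 0.7 [0.5374 0.2665 0.0026]
top board_grip 0.59 [0.6163 0.2732 0.1931]
top leg_hinge 0.98 [0.5768 0.273  0.1349]
top leg_foot 0.46 [0.6172 0.2749 0.1898]
```

arm_command:
  plan:
    - [[-0.0025,0,0.0011,0,-1.6,0,0.022],[-0.0025,0,0.0011,0,-1.6,0,0.022],[0,0,0,0,0,0,0.022]]

```text
t: 13.62
tool_pos: [0.4849, 0.2638, 0.0935]
tool_rot: [2.136, 0.072, -2.232]
contact_force: [0.6, 0.2, -1.0]
opening: 0.0272
```

arm_command:
  plan:
    - [[-0.0025,0,0.0011,0,-1.6,0,0.022],[0,0,0,0,0,0,0.022]]

```text
t: 13.78
tool_pos: [0.4828, 0.2635, 0.0947]
tool_rot: [2.101, 0.07, -2.264]
contact_force: [1.4, 1.4, -0.2]
opening: 0.0273
```

Run:
```python
from l import *
snap('top');snap('wrist');snap('side');marks('wrist','board leg_hinge leg_foot'.split(),n=1);marks('top','board board_grip leg_hinge leg_foot'.split(),n=1);marks('side','board board_grip leg_hinge leg_foot'.split(),n=1)
```

```text
[0.4828 0.2635 0.0947] pitch 85.73223022330552 hinge in tool [-0.0447  0.0001 -0.0914] 0.10174426902870691 legang 68.13553965074142 [ 1.3679  1.355  -0.1824] 0.02732096095900456 [0.3546 0.046  1.8591 0.0194 1.3086 1.8507]
wrist board 0.87 [0.5196 0.2654 0.0041]
wrist leg_hinge 0.88 [0.5663 0.2674 0.1269]
wrist leg_foot 0.97 [0.4477 0.2616 0.0859]
top board 0.33 [ 0.6251 -0.2475  0.2072]
top board_grip 0.88 [0.6197 0.2724 0.1819]
top leg_hinge 0.76 [0.5711 0.27   0.129 ]
side board 0.97 [0.515  0.2676 0.0048]
side board_grip 0.65 [0.6151 0.2766 0.1837]
side leg_hinge 0.97 [0.5665 0.2693 0.1246]
side leg_foot 0.51 [0.514  0.2706 0.0053]
```

arm_command:
  plan:
    - [[0,0,0,0,0,0,0.045],[0,0,0,0,0,0,0.05],[0,0,0,0,0,0,0.05],[-0.02,0,0,0,0,0,0.05],[-0.035,0,0,0,0,0,0.06],[-0.035,0,0,0,0,0,0.06],[-0.035,0,0,0,0,0,0.06],[-0.035,0,0,0,0,0,0.06],[-0.035,0,0,0,4,0,0.06],[0,0,0,0,0,0,0.06]]

```text
t: 15.32
tool_pos: [0.4958, 0.2643, 0.295]
tool_rot: [2.173, 0.07, -2.195]
contact_force: [0.4, -0.1, 1.6]
opening: 0.0602
```

Run:
```python
from l import *
snap('wrist','g.png');snap('top');snap('side');th='board board_grip leg_hinge leg_foot'.split()
for c in('wrist','top','side'): marks(c,th,n=1)
```

```text
[0.4958 0.2643 0.295 ] pitch 89.342870194843 hinge in tool [ 0.1616 -0.0008 -0.0831] 0.18168164002734824 legang 153.4541879251258 [ 0.3752 -0.139   1.5957] 0.0601857242464306 [ 0.358  -0.1199  1.6763 -0.0013  1.5966  1.8597]
wrist board 0.89 [ 0.5111  0.2631 -0.007 ]
wrist board_grip 0.92 [0.6098 0.2741 0.1656]
wrist leg_foot 0.93 [0.4391 0.258  0.0777]
top board 0.79 [0.5236 0.2642 0.0008]
top board_grip 0.92 [0.6215 0.274  0.1814]
top leg_hinge 0.82 [0.5746 0.2728 0.128 ]
side board 0.58 [0.5178 0.2685 0.0058]
side board_grip 0.69 [0.6134 0.2777 0.182 ]
side leg_hinge 0.63 [0.5735 0.2693 0.1286]
side leg_foot 0.68 [0.4465 0.5257 0.0023]
```

View pics/g.png

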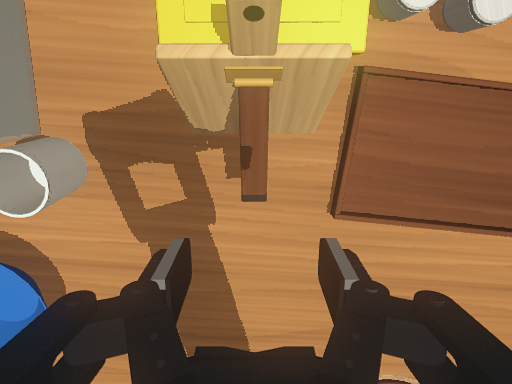

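```bash
cat > g.py <<'E'
from h import *
G=np.array([0.617,0.274,0.182]);Rt=pitch(115,-1,4.5);o=ctrl.get_obs();print(tool()[:3,3],o['contact_force'],o['opening'],o['q'])
delta(G-0.06*Rt[:,0],Rt);delta(G+0.013*Rt[:,0],Rt)
E
python3 g.py
```

```text
[0.4931 0.2629 0.2846] [-0.5544  0.033  -0.7047] 0.06009761066551329 [ 0.3572 -0.1122  1.6864 -0.001   1.5959  1.8595]
shift [ 0.0441 -0.0033 -0.151 ] turn [ -0.6791 -23.4496  -0.378 ]
shift [ 0.1111 -0.0036 -0.1219] turn [ -0.6791 -23.4496  -0.378 ]
```

arm_command:
  plan:
    - [[0,-0.001,-0.038,0,0,0,0.06],[0,-0.001,-0.038,0,0,0,0.06],[0,-0.001,-0.038,0,0,0,0.06],[0,0,-0.037,0,0,0,0.06],[0,0,0,-0.7,-5.9,-0.4,0.06],[0,0,0,0,-5.9,0,0.06],[0,0,0,0,-5.9,0,0.06],[0,0,0,0,-5.9,0,0.06],[0,0,0,0,0,0,0.06]]

```text
t: 16.82
tool_pos: [0.6472, 0.2764, 0.2759]
tool_rot: [1.618, 0.066, -2.609]
contact_force: [1.0, 0.6, -2.6]
opening: 0.0599
```

Run:
```python
from g import *
snap('wrist');marks('wrist',['board_grip','leg_hinge'])
```

```text
[0.6472 0.2764 0.2759] [ 1.0236  0.6152 -2.6219] 0.059897571979751034 [0.2659 0.5089 1.043  0.0902 2.0422 1.7763]
shift [ 0.0376 -0.     -0.0131] turn [ 0.2141  1.3962 -0.1468]
shift [ 0.1106 -0.0002 -0.0149] turn [ 0.2141  1.3962 -0.1468]
wrist board_grip 0.82 [0.6176 0.2785 0.186 ]
```

arm_command:
  plan:
    - [[0.027,-0.001,-0.004,0,1.4,0,0.06],[0.027,0,-0.004,0,0,0,0.06],[0.027,0,-0.004,0,0,0,0.06],[0.02,0,-0.003,0,0,0,0.06],[0,0,0,0,0,0,0.06]]

```text
t: 17.38
tool_pos: [0.6162, 0.2781, 0.1928]
tool_rot: [1.7, 0.081, -2.556]
contact_force: [-0.1, -0.1, -1.3]
opening: 0.06
```

Run:
```python
from g import *
snap('wrist','i.png')
```

```text
[0.6162 0.2781 0.1928] [-0.1066 -0.0709 -1.3056] 0.06002103673637507 [0.2813 0.4416 1.2575 0.0814 1.8308 1.7684]
shift [-0.0502  0.0042 -0.007 ] turn [ 0.6165 -2.2764  0.0344]
shift [ 0.0227  0.0043 -0.0041] turn [ 0.6165 -2.2764  0.0344]
```

View pics/i.png

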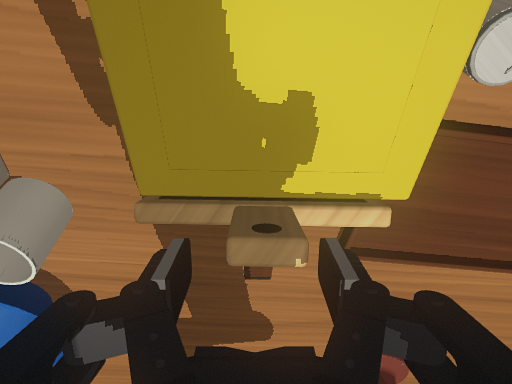

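arm_command:
  plan:
    - [[0.006,0.005,-0.002,0.5,-1.2,0,0.06],[0.01,0,-0.002,0,-1.2,0,0.06],[0.008,0,0,0,0,0,0.06],[0,0,0,0,0,0,0.06]]

```text
t: 17.77
tool_pos: [0.6138, 0.2737, 0.1792]
tool_rot: [1.667, 0.073, -2.585]
contact_force: [-0.1, -0.5, -0.7]
opening: 0.06
```

arm_command:
  plan:
    - [[0,0,0,0,0,0,0.035],[0,0,0,0,0,0,0.03],[0,0,0,0,0,0,0.03],[0,0,0,0,0,0,0.03],[0,0,0,0,0,0,0.03]]
  squeeze: 60

```text
t: 18.18
tool_pos: [0.6146, 0.2736, 0.18]
tool_rot: [1.668, 0.072, -2.585]
contact_force: [-0.5, -0.1, -0.6]
opening: 0.035
```

Run:
```python
from g import *
snap('top');snap('wrist')
marks('top',['board','board_grip','leg_hinge','leg_foot'],n=1);marks('wrist',['board','board_grip','leg_hinge','leg_foot'],n=1)
T=tool(); O=np.array([0.519,0.266,0.003]); print('O in tool',T[:3,:3].T@(O-T[:3,3]))
```

```text
[0.6146 0.2736 0.18  ] [-0.5185 -0.1023 -0.6147] 0.03496994619500703 [0.2734 0.4603 1.2596 0.0864 1.8371 1.7688]
shift [-0.0628 -0.0004 -0.0021] turn [ 0.164  -0.6988  0.2066]
shift [ 0.0102 -0.0002 -0.0012] turn [ 0.164  -0.6988  0.2066]
top board 0.95 [0.5195 0.2652 0.0007]
top leg_hinge 0.72 [0.5765 0.2745 0.1314]
top leg_foot 0.68 [ 0.6767  0.0219 -0.0012]
wrist board_grip 0.87 [0.6173 0.2771 0.1825]
O in tool [0.2008 0.0007 0.0146]
```

arm_command:
  plan:
    - [[0,0,0,0,0,0,0.03],[-0.005,0,0.003,0,0,0,0.03],[-0.01,0,0.006,0,0,0,0.03],[-0.01,0,0.006,0,0,0,0.03],[0,0,0,0,0,0,0.03]]
  squeeze: 100

```text
t: 19.1
tool_pos: [0.6112, 0.2731, 0.2093]
tool_rot: [1.669, 0.072, -2.584]
contact_force: [0.1, -0.0, -1.8]
opening: 0.0344
```

arm_command:
  plan:
    - [[-0.0005,0,0.018,0,5.14,0,0.03],[-0.0005,0,0.018,0,5.14,0,0.03],[-0.0005,0,0.018,0,5.14,0,0.03],[-0.0005,0,0.018,0,5.14,0,0.03],[-0.0005,0,0.018,0,5.14,0,0.03],[-0.0005,0,0.018,0,5.14,0,0.03],[-0.0005,0,0.018,0,5.14,0,0.03],[-0.0005,0,0.018,0,5.14,0,0.03],[-0.0005,0,0.018,0,5.14,0,0.03],[0,0,0,0,0,0,0.03]]

```text
t: 19.93
tool_pos: [0.4457, 0.2573, 0.2116]
tool_rot: [2.586, 0.1, -1.711]
contact_force: [-1.0, -0.6, -6.9]
opening: 0.0343
```

Run:
```python
from h import *
T=tool();print(T,ctrl.get_obs()['contact_force'],ctrl.get_obs()['q']);print('O',(T@[0.2008,0.0007,0.0146,1])[:3])
v=T[:3,:3]@[-0.2008,0,-0.0146];print('lean',np.degrees(np.arctan2(v[0],v[2])))
snap('top');snap('wrist');snap('side','j.png')
for c in('top','side'):marks(c,['board','board_grip','leg_hinge','leg_foot'],n=1)
```

```text
[[ 0.3895  0.0752 -0.9179  0.4457]
 [ 0.0321 -0.9972 -0.0681  0.2573]
 [-0.9204 -0.0029 -0.3909  0.2116]
 [ 0.      0.      0.      1.    ]] [-0.9834 -0.5526 -6.9267] [ 0.4569 -0.4524  2.1173 -0.1608  1.1055  1.9983]
O [0.5106 0.262  0.0211]
lean -18.788256853670656
top board 0.56 [0.5104 0.2589 0.0174]
top board_grip 0.84 [0.4504 0.2551 0.2136]
top leg_hinge 0.75 [0.4584 0.258  0.1475]
top leg_foot 0.54 [0.4104 0.2566 0.0245]
side board 0.68 [ 0.4695 -0.3294  0.0396]
side board_grip 0.79 [0.4509 0.2595 0.2221]
side leg_hinge 0.57 [0.4605 0.2581 0.1482]
side leg_foot 0.71 [0.701  0.2759 0.0007]
```

View pics/j.png

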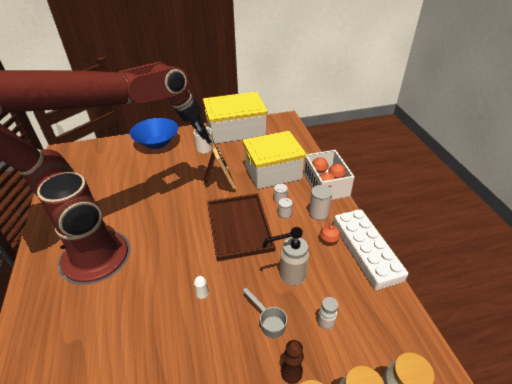

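arm_command:
  plan:
    - [[-0.0005,0,0.014,0,4.0,0,0.03],[0,0,0,0,0,0,0.03],[0.006,0,0.002,0,0,0,0.03],[0.006,0,0.002,0,0,0,0.03],[0,0,0,0,0,0,0.03]]

```text
t: 20.9
tool_pos: [0.4442, 0.2578, 0.1986]
tool_rot: [2.654, 0.098, -1.616]
contact_force: [-0.1, -0.3, -3.6]
opening: 0.0342
```

```bash
cat > b.py <<'E'
from h import *
T=tool();print(T[:3],ctrl.get_obs()['contact_force'],ctrl.get_obs()['wrist_torque']);print('O',(T@[0.2008,0.0007,0.0146,1])[:3])
v=T[:3,:3]@[-0.2008,0,-0.0146];print('lean',np.degrees(np.arctan2(v[0],v[2])))
snap('top');snap('side')
for c in('top','side'):marks(c,['board','board_grip','leg_hinge','leg_foot'],n=1)
E
python3 b.py
```

```text
[[ 0.4578  0.0711 -0.8862  0.4442]
 [ 0.0366 -0.9975 -0.0611  0.2578]
 [-0.8883 -0.0045 -0.4592  0.1986]] [-0.103  -0.3227 -3.6289] [-0.0422  0.6677 -0.0166]
O [0.5232 0.2635 0.0135]
lean -23.11269580627283
top board 0.7 [0.5281 0.2618 0.0105]
top board_grip 0.64 [0.4477 0.256  0.2021]
side board 0.69 [0.5199 0.2666 0.0179]
side board_grip 0.93 [0.4431 0.2563 0.2018]
side leg_hinge 0.78 [0.4594 0.2581 0.1311]
side leg_foot 0.62 [0.4221 0.2562 0.0096]
```

arm_command:
  plan:
    - [[0.0035,0,0.0018,0,0,0,0.03],[0.0035,0,0.0018,0,0,0,0.03],[0,0,0,0,0,0,0.03]]

```text
t: 21.65
tool_pos: [0.4445, 0.2582, 0.1922]
tool_rot: [2.657, 0.1, -1.612]
contact_force: [-0.3, 0.1, -4.1]
opening: 0.0345
```

arm_command:
  plan:
    - [[0.0027,0,0.0014,0,0,0,0.03],[0,0,0,0,0,0,0.03]]

```text
t: 21.82
tool_pos: [0.4462, 0.2586, 0.1912]
tool_rot: [2.662, 0.101, -1.604]
contact_force: [0.2, -0.1, -3.7]
opening: 0.0341
```

arm_command:
  plan:
    - [[0.0027,0,0.0014,0,0,0,0.03],[0,0,0,0,0,0,0.03]]

```text
t: 21.98
tool_pos: [0.4478, 0.259, 0.1904]
tool_rot: [2.667, 0.103, -1.597]
contact_force: [-0.2, 1.1, -3.1]
opening: 0.0347
```

```bash
python3 b.py
```

```text
[[ 0.4705  0.0728 -0.8794  0.4478]
 [ 0.0405 -0.9973 -0.0609  0.259 ]
 [-0.8815 -0.0069 -0.4722  0.1904]] [-0.2379  1.1035 -3.1454] [-0.0572  0.6662  0.0322]
O [0.5295 0.2656 0.0065]
lean -23.93941129146699
top board 0.82 [0.5297 0.2614 0.0041]
top board_grip 0.79 [0.4542 0.2567 0.1937]
top leg_hinge 0.79 [0.467  0.2605 0.1257]
top leg_foot 0.4 [ 0.7899 -0.1404  0.0042]
side board 0.69 [0.5271 0.2689 0.0083]
side board_grip 0.73 [0.4473 0.2612 0.1921]
side leg_hinge 0.73 [0.4624 0.2577 0.1251]
side leg_foot 0.69 [0.4187 0.256  0.0023]
```

arm_command:
  plan:
    - [[0.0027,0,0.0014,0,0,0,0.03],[0,0,0,0,0,0,0.03],[0,0,0,0,0,0,0.03]]

```text
t: 22.73
tool_pos: [0.4491, 0.2593, 0.1896]
tool_rot: [2.67, 0.104, -1.591]
contact_force: [-0.1, -0.5, 0.5]
opening: 0.0346
```

arm_command:
  plan:
    - [[0.0027,0,0.0014,0,0,0,0.03],[0,0,0,0,0,0,0.03],[0,0,0,0,0,0,0.03]]

```text
t: 22.98
tool_pos: [0.4503, 0.2596, 0.1894]
tool_rot: [2.673, 0.104, -1.587]
contact_force: [-1.0, -1.0, 1.8]
opening: 0.0345
```

arm_command:
  plan:
    - [[0.0027,0,0.0014,0,0,0,0.03],[0,0,0,0,0,0,0.03],[0,0,0,0,0,0,0.03]]

```text
t: 23.23
tool_pos: [0.4513, 0.26, 0.1894]
tool_rot: [2.675, 0.105, -1.583]
contact_force: [-2.0, -0.9, 2.9]
opening: 0.0346
```

arm_command:
  plan:
    - [[0,0,0,0,0,0,0.04],[0,0,0,0,0,0,0.055],[0,0,0,0,0,0,0.06],[0,0,0,0,0,0,0.06],[-0.015,0,0,0,0,0,0.06],[-0.02,0,0,0,0,0,0.06],[-0.03,0,0,0,0,0,0.06],[-0.03,0,0,0,0,0,0.06],[-0.04,0,0,0,0,0,0.06],[-0.04,0,0,0,0,0,0.06]]

```text
t: 24.07
tool_pos: [0.3624, 0.2498, 0.3304]
tool_rot: [2.652, 0.092, -1.611]
contact_force: [0.5, 1.3, 0.4]
opening: 0.0602
```

Run:
```python
from h import *
T=tool();print(T[:3],ctrl.get_obs()['q'])
snap('top');snap('side');snap('wrist','k.png')
for c in('top','side','wrist'):marks(c,['board','board_grip','leg_hinge','leg_foot'],n=1)
for c in('top','side'):marks(c,['cup','cup_grip','tin0','spout','pump_top'],n=4,cmin=.4)
delta([0.47,-0.05,0.38],pitch(90,-1))
```

```text
[[ 0.4598  0.0703 -0.8852  0.3624]
 [ 0.0312 -0.9975 -0.063   0.2498]
 [-0.8875  0.0013 -0.4609  0.3304]] [ 0.5777 -0.7453  2.1165 -0.2326  1.3506  2.0803]
top board 0.85 [0.5341 0.2637 0.0019]
top board_grip 0.6 [0.4577 0.2608 0.1911]
top leg_hinge 0.79 [0.4731 0.2669 0.1253]
top leg_foot 0.51 [ 0.4246  0.2606 -0.0002]
side board 0.57 [0.529  0.2719 0.0062]
side board_grip 0.96 [0.4534 0.2624 0.1926]
side leg_foot 0.44 [0.4243 0.2571 0.0007]
wrist board 0.59 [ 0.6823  0.102  -0.0152]
wrist board_grip 0.92 [0.4515 0.2617 0.1792]
wrist leg_hinge 0.76 [0.4648 0.2598 0.1129]
wrist leg_foot 0.72 [ 0.4163  0.2563 -0.0061]
top cup 0.87 [ 0.5099 -0.4047  0.0015]
top cup_grip 0.97 [ 0.4733 -0.3273  0.0426]
top tin0 0.72 [0.6881 0.1065 0.0019]
top tin0 0.65 [ 0.6756  0.0193 -0.0018]
top spout 0.72 [ 0.5308 -0.2463  0.1658]
top pump_top 0.67 [ 0.625  -0.2457  0.2039]
side cup 0.64 [ 0.5068 -0.4023 -0.0046]
side cup_grip 0.98 [ 0.4731 -0.3288  0.0399]
side tin0 0.65 [0.6854 0.1086 0.0016]
side tin0 0.63 [0.6768 0.0264 0.0012]
side spout 0.84 [ 0.5249 -0.2498  0.1661]
side pump_top 0.61 [ 0.6233 -0.243   0.2062]
shift [-0.0047  0.3071 -0.0982] turn [  3.9981 -27.5168   0.9334]
```

View pics/k.png

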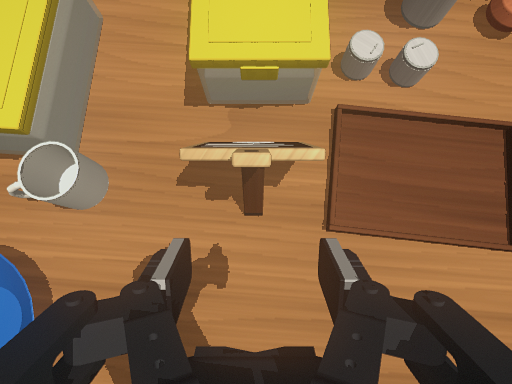

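The board stands on its leg, clear of the bin (wrist view: board at row 150, foot at (253,213)). Next the cup.

arm_command:
  plan:
    - [[-0.001,0.034,-0.011,0,0,0,0.05],[-0.001,0.034,-0.011,0,0,0,0.05],[-0.001,0.034,-0.011,0,0,0,0.05],[-0.001,0.034,-0.011,0,0,0,0.05],[-0.001,0.034,-0.011,0,0,0,0.05],[-0.001,0.034,-0.011,0,0,0,0.05],[-0.001,0.034,-0.011,0,0,0,0.05],[-0.001,0.034,-0.011,0,0,0,0.05],[-0.001,0.034,-0.011,0,0,0,0.05],[0,0,0,4,-6.9,0,0.05],[0,0,0,0,-6.9,0,0.05],[0,0,0,0,-6.9,0,0.05],[0,0,0,0,-6.9,0,0.05],[0,0.036,0,0,0,0,0.05],[0,0.036,0,0,0,0,0.05],[0,0.036,0,0,0,0,0.05],[0,0.036,0,0,0,0,0.05],[0,0.036,0,0,0,0,0.05],[0,0.036,0,0,0,0,0.05],[0,0,0,0,0,0,0.05]]

```text
t: 26.98
tool_pos: [0.4793, -0.2889, 0.3809]
tool_rot: [2.214, 0.047, -2.228]
contact_force: [-0.1, -0.3, 0.3]
opening: 0.0503
```

Run:
```python
from h import *
T=tool();print(T[:3],ctrl.get_obs()['q'])
snap('wrist')
marks('wrist',['cup','cup_grip'])
snap('top');marks('top',['board_grip','cup','cup_grip'],n=1)
a=np.radians(-155.0);delta([0.473,-0.328,0.2],rot([0,0,-1],[np.cos(a),np.sin(a),0]))
```

```text
[[-0.0065  0.0218 -0.9997  0.4793]
 [ 0.0206 -0.9995 -0.0219 -0.2889]
 [-0.9998 -0.0207  0.0061  0.3809]] [-0.6814 -0.1367  1.552   0.012   1.7444  0.8696]
wrist cup 0.7 [ 0.5135 -0.3986 -0.0025]
wrist cup_grip 0.67 [ 0.4757 -0.3193  0.0396]
top board_grip 0.71 [0.4592 0.2608 0.192 ]
top cup 0.74 [ 0.5089 -0.4078  0.0046]
top cup_grip 0.67 [ 0.4743 -0.3251  0.0397]
shift [0.1823 0.0491 0.008 ] turn [66.6703  0.8439  0.9664]
```

arm_command:
  plan:
    - [[0.015,0.012,0.001,0,0.8,1,0.05],[0.015,0.012,0.001,0,0,0,0.05],[0.015,0.012,0.001,0,0,0,0.05],[0.0,0,0,6.67,0,0,0.05],[0.0,0,0,6.67,0,0,0.05],[0.0,0,0,6.67,0,0,0.05],[0.0,0,0,6.67,0,0,0.05],[0.0,0,0,6.67,0,0,0.05],[0.0,0,0,6.67,0,0,0.05],[0.0,0,0,6.67,0,0,0.05],[0.0,0,0,6.67,0,0,0.05],[0.0,0,0,6.67,0,0,0.05],[0.0,0,0,6.67,0,0,0.05],[0.04,0,0,0,0,0,0.05],[0.04,0,0,0,0,0,0.05],[0.04,0,0,0,0,0,0.05],[0,0,0,0,0,0,0.05]]

```text
t: 28.75
tool_pos: [0.4891, -0.3024, 0.226]
tool_rot: [-1.53, 0.981, 1.469]
contact_force: [-1.6, 0.5, -1.4]
opening: 0.0499
```

Run:
```python
from h import *
T=tool();print(T[:3],ctrl.get_obs()['q'])
snap('wrist','l.png')
marks('wrist',['cup','cup_grip'])
a=np.radians(-155.0);delta([0.4735,-0.326,0.03],rot([0,0,-1],[np.cos(a),np.sin(a),0]))
```

```text
[[ 0.0326 -0.9185 -0.394   0.4891]
 [-0.0121 -0.3946  0.9188 -0.3024]
 [-0.9994 -0.0252 -0.0239  0.226 ]] [-0.6888 -0.0853  1.7584  0.0115  1.4357  2.046 ]
wrist cup 0.78 [ 0.5159 -0.4071  0.0088]
wrist cup_grip 0.74 [ 0.4793 -0.3306  0.0491]
shift [ 0.2072  0.0328 -0.0019] turn [-1.792  -2.3062  1.8646]
```

View pics/l.png

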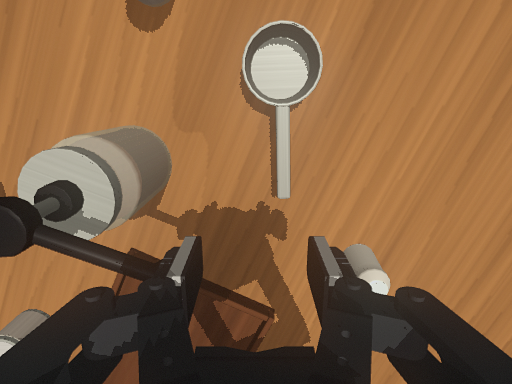

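arm_command:
  plan:
    - [[0,0.03,0,-1.8,-2.3,1.9,0.05],[0,0,0,0,0,0,0.05],[0.035,0,0,0,0,0,0.04],[0.035,0,0,0,0,0,0.04],[0.035,0,0,0,0,0,0.04],[0.02,0,0,0,0,0,0.04],[0,0,0,0,0,0,0.04]]

```text
t: 29.48
tool_pos: [0.482, -0.3314, 0.1429]
tool_rot: [-1.574, 0.978, 1.478]
contact_force: [-0.4, 1.0, 0.4]
opening: 0.0399
```

Run:
```python
from h import *
T=tool();print(T[:3],ctrl.get_obs()['q'])
snap('wrist','m.png')
marks('wrist',['cup','cup_grip'])
m=cut_out('wrist','cup')[0]['mask'];w=[np.where(r)[0] for r in m];print([(i,a.min(),a.max()) for i,a in enumerate(w) if len(a)][::12])
a=np.radians(-155.0);delta([0.4735,-0.326,0.03],rot([0,0,-1],[np.cos(a),np.sin(a),0]))
```

```text
[[ 0.0405 -0.9051 -0.4233  0.482 ]
 [-0.0359 -0.4247  0.9046 -0.3314]
 [-0.9985 -0.0215 -0.0497  0.1429]] [-0.7296 -0.0063  1.825   0.0003  1.2687  1.9737]
wrist cup 0.82 [ 0.515  -0.404   0.0019]
wrist cup_grip 0.9 [ 0.4772 -0.3279  0.0426]
[(36, np.int64(256), np.int64(267)), (48, np.int64(233), np.int64(298)), (60, np.int64(222), np.int64(309)), (72, np.int64(216), np.int64(314)), (84, np.int64(214), np.int64(316)), (96, np.int64(214), np.int64(317)), (108, np.int64(216), np.int64(314)), (120, np.int64(222), np.int64(309)), (132, np.int64(232), np.int64(299)), (144, np.int64(255), np.int64(276)), (156, np.int64(256), np.int64(273)), (168, np.int64(256), np.int64(273)), (180, np.int64(256), np.int64(273)), (192, np.int64(256), np.int64(273)), (204, np.int64(256), np.int64(273)), (216, np.int64(258), np.int64(273)), (228, np.int64(257), np.int64(273)), (240, np.int64(257), np.int64(273)), (252, np.int64(258), np.int64(273))]
shift [0.1169 0.0092 0.0175] turn [ 0.1356 -3.2496  1.3929]
```

arm_command:
  plan:
    - [[0,0,0,0,-3.2,1.4,0.04],[0.02,0.004,0.009,0,0,0,0.04],[0.02,0.004,0.009,0,0,0,0.04],[0.02,0,0,0,0,0,0.04],[0,0,0,0,0,0,0.04]]

```text
t: 30.1
tool_pos: [0.4768, -0.3264, 0.1031]
tool_rot: [-1.548, 0.973, 1.503]
contact_force: [-0.0, 1.1, -1.2]
opening: 0.0401
```

Run:
```python
from h import *
T=tool();print(T[:3],ctrl.get_obs()['q'])
snap('wrist')
marks('wrist',['cup','cup_grip'])
m=cut_out('wrist','cup')[0]['mask'];w=[np.where(r)[0] for r in m];print([(i,a.min(),a.max()) for i,a in enumerate(w) if len(a)][::20])
a=np.radians(-155.0);delta([0.4755,-0.327,0.027],rot([0,0,-1],[np.cos(a),np.sin(a),0]))
```

```text
[[ 0.0185 -0.9052 -0.4246  0.4768]
 [-0.0169 -0.4249  0.9051 -0.3264]
 [-0.9997 -0.0096 -0.0232  0.1031]] [-0.729   0.0388  1.8498 -0.0003  1.2279  1.974 ]
wrist cup 0.64 [ 0.5149 -0.4035  0.002 ]
wrist cup_grip 0.65 [ 0.4786 -0.3299  0.0395]
[(3, np.int64(258), np.int64(263)), (23, np.int64(216), np.int64(306)), (43, np.int64(203), np.int64(319)), (63, np.int64(197), np.int64(324)), (83, np.int64(198), np.int64(323)), (103, np.int64(204), np.int64(317)), (123, np.int64(219), np.int64(301)), (143, np.int64(250), np.int64(271)), (163, np.int64(250), np.int64(271)), (183, np.int64(250), np.int64(271)), (203, np.int64(250), np.int64(270)), (223, np.int64(251), np.int64(270)), (243, np.int64(251), np.int64(270)), (263, np.int64(251), np.int64(270))]
shift [0.0804 0.0036 0.0052] turn [ 0.1397 -1.7072  0.7134]
```

arm_command:
  plan:
    - [[0,0,0,0,-1.7,0.7,0.04],[0.025,0.003,0,0,0,0,0.04],[0.025,0,0,0,0,0,0.04],[0.022,0,0,0,0,0,0.04],[0,0,0,0,0,0,0.04]]

```text
t: 30.72
tool_pos: [0.4836, -0.3362, 0.0467]
tool_rot: [-1.544, 0.972, 1.507]
contact_force: [-0.9, 0.9, -0.3]
opening: 0.0401
```

arm_command:
  plan:
    - [[0,0,0,0,0,0,0.025],[0,0,0,0,0,0,0.005],[0,0,0,0,0,0,0.005],[0,0,0,0,0,0,0.005],[0,0,0,0,0,0,0.005]]
  squeeze: 100

```text
t: 31.13
tool_pos: [0.4874, -0.3395, 0.055]
tool_rot: [-1.554, 0.974, 1.498]
contact_force: [-1.0, 0.7, -0.1]
opening: 0.005
```

Run:
```python
from h import *
T=tool();print(T[:3],ctrl.get_obs()['contact_force'])
snap('wrist');marks('wrist',['cup','cup_grip']);snap('top')
marks('top',['cup','cup_grip'],n=1)
marks('top',['spout','pump_top','cup'],n=1);snap('side');marks('side',['cup','spout','pump_top'],n=1)
```

```text
[[ 0.0232 -0.905  -0.4247  0.4874]
 [-0.0206 -0.4252  0.9049 -0.3395]
 [-0.9995 -0.0123 -0.0285  0.055 ]] [-1.001   0.6985 -0.1225]
wrist cup 0.71 [ 0.5135 -0.4017 -0.0037]
wrist cup_grip 0.67 [ 0.4703 -0.3253  0.0382]
top cup_grip 0.38 [ 0.6239 -0.2439  0.2098]
top spout 0.57 [ 0.5272 -0.2467  0.1669]
top pump_top 0.64 [ 0.6241 -0.247   0.2071]
side cup 0.79 [ 0.509  -0.4034 -0.0001]
side spout 0.61 [ 0.5278 -0.2452  0.169 ]
side pump_top 0.71 [ 0.6219 -0.2435  0.2053]
```

arm_command:
  plan:
    - [[0,0,0,0,0,0,0.04],[0,0,0,0,0,0,0.04],[0,0,0,0,0,0,0.04]]

```text
t: 32.03
tool_pos: [0.4866, -0.3387, 0.0531]
tool_rot: [-1.551, 0.973, 1.501]
contact_force: [0.3, 0.3, 0.5]
opening: 0.0395
```

Run:
```python
from h import *
o=ctrl.get_obs();print(tool()[:3],o['q'],o['effort'],o['contact_force'],o['wrist_torque'],o['opening'])
a=np.radians(-155.0);delta([0.4755,-0.327,0.027],rot([0,0,-1],[np.cos(a),np.sin(a),0]))
```

```text
[[ 0.021  -0.9051 -0.4247  0.4866]
 [-0.0186 -0.4251  0.9049 -0.3387]
 [-0.9996 -0.0111 -0.0257  0.0531]] [-0.7338  0.1349  1.8404  0.0003  1.1382  1.9687] [ -0.0006 -38.3743 -32.4608   0.0009  -0.0898  -0.0001] [0.2844 0.2784 0.5438] [ 0.0363 -0.0153  0.0379] 0.03953148844276833
shift [0.0256 0.0053 0.016 ] turn [ 0.1517 -1.4729  0.6396]
```

arm_command:
  plan:
    - [[0,0,0.008,0,-1.5,0.6,0.04],[0.008,0.004,0.008,0,0,0,0.04],[0.008,0,0,0,0,0,0.04],[0.008,0,0,0,0,0,0.04],[0,0,0,0,0,0,0.04]]

```text
t: 32.45
tool_pos: [0.4753, -0.3255, 0.0266]
tool_rot: [-1.525, 0.968, 1.524]
contact_force: [-0.6, 0.5, -0.8]
opening: 0.04
```

Run:
```python
from h import *
o=ctrl.get_obs();print(tool()[:3],o['contact_force'],o['opening'])
a=np.radians(-155.0);delta([0.4755,-0.327,0.027],rot([0,0,-1],[np.cos(a),np.sin(a),0]))
snap('wrist','m.png');m=cut_out('wrist','cup')[0]['mask'];w=[np.where(r)[0] for r in m];print([(i,a.min(),a.max()) for i,a in enumerate(w) if len(a)][::20])
```

```text
[[ 0.001  -0.9052 -0.425   0.4753]
 [-0.0001 -0.425   0.9052 -0.3255]
 [-1.     -0.0008 -0.0005  0.0266]] [-0.5618  0.494  -0.7545] 0.04002994891376263
shift [-0.0004  0.0005 -0.0015] turn [ 0.1534 -0.0312  0.0474]
[(0, np.int64(161), np.int64(360)), (20, np.int64(157), np.int64(364)), (40, np.int64(154), np.int64(367)), (60, np.int64(155), np.int64(366)), (80, np.int64(159), np.int64(361)), (100, np.int64(166), np.int64(354)), (120, np.int64(179), np.int64(341)), (140, np.int64(199), np.int64(321)), (160, np.int64(243), np.int64(278)), (180, np.int64(243), np.int64(277)), (200, np.int64(244), np.int64(277)), (220, np.int64(244), np.int64(276)), (240, np.int64(244), np.int64(276)), (260, np.int64(244), np.int64(276)), (280, np.int64(245), np.int64(275)), (300, np.int64(245), np.int64(276)), (320, np.int64(245), np.int64(274)), (340, np.int64(246), np.int64(274))]
```

View pics/m.png

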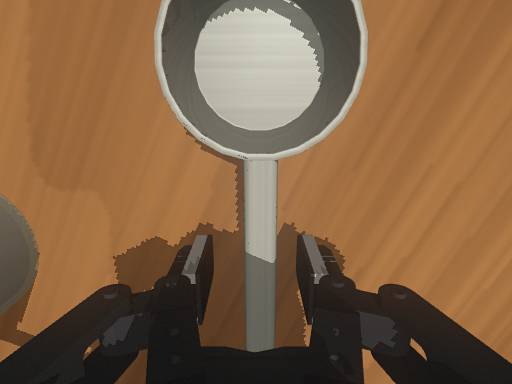

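arm_command:
  plan:
    - [[0,0.0015,0,0,0,0,0.04],[0,0,0,0,0,0,0.02],[0,0,0,0,0,0,0.005],[0,0,0,0,0,0,0.005],[0,0,0,0,0,0,0.005],[0,0,0,0,0,0,0.005]]
  squeeze: 100

```text
t: 33.05
tool_pos: [0.4754, -0.3279, 0.0293]
tool_rot: [-1.529, 0.969, 1.52]
contact_force: [-0.1, -0.2, -1.8]
opening: 0.0115
```

arm_command:
  plan:
    - [[-0.006,0,0,0,0,0,0.005],[-0.007,0,0,0,0,0,0.005],[-0.007,0,0,0,0,0,0.005],[0,0,0,0,0,0,0.005]]

```text
t: 33.38
tool_pos: [0.475, -0.3274, 0.0507]
tool_rot: [-1.528, 0.969, 1.521]
contact_force: [0.4, 0.3, -1.2]
opening: 0.0111
```

```bash
cat > cu.py <<'E'
from h import *
o=ctrl.get_obs();T=tool();print(T[:3],o['contact_force'],o['opening'],o['q'])
snap('wrist');snap('top');snap('side')
for c in('wrist','top','side'):
    marks(c,['cup'],n=1)
    for d in mark_of(c,'cup')[:1]:
        p=W(c,d['at']);print('cup in tool',T[:3,:3].T@(p-T[:3,3]))
for c in('top','side'):marks(c,['spout'],n=1)
E
python3 cu.py
```

```text
[[ 0.0031 -0.9053 -0.4248  0.475 ]
 [-0.0018 -0.4248  0.9053 -0.3274]
 [-1.     -0.002  -0.003   0.0507]] [ 0.3848  0.3372 -1.2306] 0.011116106391633926 [-0.7328  0.1179  1.8636  0.0008  1.1565  1.9697]
wrist cup 0.82 [ 0.5116 -0.4009  0.0179]
cup in tool [ 0.0332 -0.0018 -0.0818]
side cup 0.65 [ 0.5031 -0.4042  0.0184]
cup in tool [ 0.0325  0.0072 -0.0813]
top spout 0.63 [ 0.5274 -0.2478  0.1665]
side spout 0.65 [ 0.4698 -0.3269  0.0611]
```

arm_command:
  plan:
    - [[0,0.0225,0.0105,0,0,0,0.005],[0,0.0225,0.0105,0,0,0,0.005],[0,-0.013,0.028,0,0,0,0.005],[0,-0.013,0.028,0,0,0,0.005],[0,-0.013,0.028,0,0,0,0.005],[0,-0.013,0.028,0,0,0,0.005],[0,-0.013,0.028,0,0,0,0.005],[0,0,0,0,0,0,0.005]]

```text
t: 34.6
tool_pos: [0.4212, -0.17, 0.048]
tool_rot: [-1.522, 0.973, 1.517]
contact_force: [-0.5, -0.3, -1.6]
opening: 0.0117
```

```bash
cat >> cu.py <<'E'
a=np.radians(-155.0);R0=rot([0,0,-1],[np.cos(a),np.sin(a),0]);delta([0.527-.035,-0.2475+.0745,T[2,3]],R0)
E
python3 cu.py
```

```text
[[ 0.0022 -0.9084 -0.4182  0.4212]
 [-0.0013 -0.4182  0.9084 -0.17  ]
 [-1.     -0.0015 -0.0021  0.048 ]] [-0.4962 -0.3165 -1.6461] 0.011685772324238411 [-0.5478 -0.1745  2.1545  0.0001  1.159   2.1624]
wrist cup 0.63 [ 0.4605 -0.2481  0.0189]
cup in tool [ 0.0292 -0.0028 -0.0875]
top cup 0.64 [ 0.3317 -0.2391 -0.001 ]
cup in tool [ 0.0489  0.1103 -0.0252]
side cup 0.64 [ 0.4557 -0.2492  0.0162]
cup in tool [ 0.0319  0.0018 -0.0863]
top spout 0.57 [ 0.5305 -0.2472  0.1656]
side spout 0.71 [ 0.5226 -0.2487  0.1674]
shift [ 0.0012 -0.0642 -0.0272] turn [-0.53   -0.3065  0.0899]
```

arm_command:
  plan:
    - [[0,-0.016,-0.0073,0,0,0,0.005],[0,-0.016,-0.0073,0,0,0,0.005],[0,-0.016,-0.0073,0,0,0,0.005],[0,-0.016,-0.0073,0,0,0,0.005],[0,0,0,0,0,0,0.005]]

```text
t: 35.57
tool_pos: [0.4945, -0.1765, 0.0483]
tool_rot: [-1.518, 0.98, 1.51]
contact_force: [0.6, 0.5, -0.8]
opening: 0.0113
```

```bash
python3 cu.py
```

```text
[[ 0.0029 -0.9118 -0.4105  0.4945]
 [-0.0039 -0.4106  0.9118 -0.1765]
 [-1.     -0.001  -0.0048  0.0483]] [ 0.6078  0.5416 -0.8081] 0.011285713059348897 [-0.4835  0.0025  1.9893 -0.0023  1.1454  2.2359]
wrist cup 0.72 [ 0.5292 -0.2507  0.0158]
cup in tool [ 0.0328 -0.0011 -0.0817]
top cup 0.61 [ 0.5273 -0.2482  0.165 ]
cup in tool [-0.1163 -0.0006 -0.0794]
side cup 0.56 [ 0.5245 -0.2532  0.0136]
cup in tool [ 0.0352  0.0041 -0.0821]
top spout 0.72 [ 0.5288 -0.2478  0.1653]
side spout 0.82 [ 0.5245 -0.2489  0.1644]
shift [-0.0006 -0.0016  0.0024] turn [-0.8015 -0.1762 -0.0514]
```

arm_command:
  plan:
    - [[0.005,0,0.005,0,0,0,0.005],[0.006,0,0,0,0,0,0.005],[0.005,0,0,0,0,0,0.005],[0,0,0,0,0,0,0.005],[0,0,0,0,0,0,0.005]]

```text
t: 36.53
tool_pos: [0.4886, -0.1706, 0.0297]
tool_rot: [-1.515, 0.981, 1.512]
contact_force: [-0.0, -0.2, -0.8]
opening: 0.0113
```

arm_command:
  plan:
    - [[0.003,0,0,0,0,0,0.005],[0,0,0,0,0,0,0.005]]

```text
t: 36.7
tool_pos: [0.4891, -0.1701, 0.0284]
tool_rot: [-1.514, 0.981, 1.513]
contact_force: [-2.2, -2.2, 4.7]
opening: 0.0113
```

```bash
python3 cu.py
```

```text
[[-0.0007 -0.9122 -0.4098  0.4891]
 [-0.0015 -0.4098  0.9122 -0.1701]
 [-1.      0.0013 -0.0011  0.0284]] [-2.2331 -2.1577  4.6811] 0.011268813267901417 [-0.4776  0.0199  2.0107 -0.0019  1.1109  2.2425]
wrist cup 0.69 [ 0.5244 -0.243  -0.0018]
cup in tool [ 0.0303 -0.0024 -0.0808]
side cup 0.78 [ 0.5198 -0.2482 -0.0036]
cup in tool [ 0.0321  0.004  -0.0837]
top spout 0.66 [ 0.5272 -0.2478  0.1659]
side spout 0.54 [ 0.5263 -0.2486  0.166 ]
shift [ 0.0001 -0.0014 -0.0036] turn [-0.8234 -0.085  -0.04  ]
```

arm_command:
  plan:
    - [[0,0,0,0,0,0,0.025],[0,0,0,0,0,0,0.04],[0,0,0,0,0,0,0.04],[-0.02,0,0,0,0,0,0.04],[-0.036,0,0,0,0,0,0.04],[-0.036,0,0,0,0,0,0.04],[-0.036,0,0,0,0,0,0.04],[-0.036,0,0,0,0,0,0.03],[-0.036,0,0,0,0,0,0],[-0.036,0,0,0,0,0,0],[0,-0.023,-0.031,0,0,0,0],[0,-0.023,-0.031,0,0,0,0],[0,-0.023,-0.031,0,0,0,0],[0,-0.023,-0.031,0,0,0,0],[0,0,0,0,0,0,0]]

```text
t: 38.5
tool_pos: [0.6283, -0.247, 0.2765]
tool_rot: [-1.522, 0.978, 1.506]
contact_force: [0.3, 0.4, -1.1]
opening: 0.0
```

Run:
```python
from h import *
o=ctrl.get_obs();T=tool();print(T[:3],o['opening'],o['q'])
snap('wrist','n.png');snap('top');snap('side')
for c in('wrist','top','side'): marks(c,['cup','spout','pump_top'],n=1)
delta([0.623,-0.2455,0.22],rot([0,0,-1],T[:3,1]))
```

```text
[[ 0.0077 -0.9117 -0.4108  0.6283]
 [-0.0044 -0.4109  0.9117 -0.247 ]
 [-1.     -0.0052 -0.0071  0.2765]] 4.5811079587908637e-05 [-0.4846  0.1414  1.4433 -0.0003  1.5481  2.2336]
wrist cup 0.73 [ 0.5226 -0.2432 -0.0005]
wrist spout 0.72 [ 0.5205 -0.2454  0.1706]
side cup 0.81 [ 0.5205 -0.2427 -0.006 ]
side spout 0.79 [ 0.5246 -0.2491  0.1654]
side pump_top 0.84 [ 0.6241 -0.245   0.2053]
shift [ 0.0605  0.0022 -0.0003] turn [ 0.0564 -0.5017  0.3799]
```

View pics/n.png

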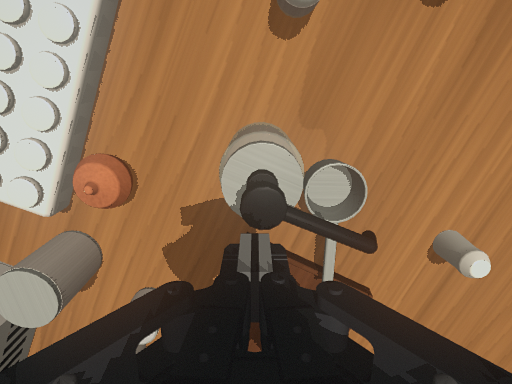

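arm_command:
  plan:
    - [[0.015,0.004,0,0,-0.5,0.4,0],[0.02,0,0,0,0,0,0],[0.018,0,0,0,0,0,0],[0,0,0,0,0,0,0]]

```text
t: 39.43
tool_pos: [0.62, -0.2461, 0.2257]
tool_rot: [-1.516, 0.978, 1.513]
contact_force: [-0.8, 0.8, -1.7]
opening: 0.0001
```

arm_command:
  plan:
    - [[0.006,0,0,0,0,0,0],[0.006,0,0,0,0,0,0],[0,0,0,0,0,0,0]]

```text
t: 39.68
tool_pos: [0.619, -0.2461, 0.2113]
tool_rot: [-1.514, 0.979, 1.516]
contact_force: [-0.6, 0.8, -0.3]
opening: -0.0002
```

arm_command:
  plan:
    - [[0,-0.0037,-0.0016,0,0,0,0],[0.006,0,0,0,0,0,0],[0.006,0,0,0,0,0,0],[0.006,0,0,0,0,0,0],[0.004,0,0,0,0,0,0]]

```text
t: 40.1
tool_pos: [0.6249, -0.2469, 0.1935]
tool_rot: [-1.518, 0.979, 1.511]
contact_force: [-3.8, 1.3, 5.8]
opening: 0.0003
```

arm_command:
  plan:
    - [[0.004,0,0,0,0,0,0],[0.004,0,0,0,0,0,0],[0.004,0,0,0,0,0,0]]

```text
t: 40.35
tool_pos: [0.6252, -0.247, 0.1899]
tool_rot: [-1.52, 0.979, 1.51]
contact_force: [-11.1, 3.7, 18.8]
opening: 0.0002
```

arm_command:
  plan:
    - [[0.004,0,0,0,0,0,0],[0.003,0,0,0,0,0,0]]

```text
t: 40.52
tool_pos: [0.6251, -0.2469, 0.19]
tool_rot: [-1.521, 0.979, 1.51]
contact_force: [-5.4, 2.4, 8.9]
opening: 0.0001
```

Run:
```python
from h import *
snap('side');snap('top')
for c in('top','side'): marks(c,['cup','spout'],n=1)
```

```text
top cup 0.53 [ 0.8044 -0.0059 -0.0016]
side cup 0.74 [ 0.5175 -0.2453 -0.0052]
side spout 0.6 [ 0.5224 -0.2498  0.1527]
```

arm_command:
  plan:
    - [[-0.006,0,0,0,0,0,0],[-0.01,0,0,0,0,0,0],[-0.02,0,0,0,0,0,0],[-0.03,0,0,0,0,0,0],[-0.03,0,0,0,0,0,0.04],[0,0,0,0,0,0,0.04],[0,0,0,0,0,0,0.04]]

```text
t: 41.4
tool_pos: [0.6254, -0.2466, 0.2898]
tool_rot: [-1.524, 0.978, 1.507]
contact_force: [0.3, 0.3, -1.4]
opening: 0.0358
```

Run:
```python
from h import *
snap('side');snap('top');T=tool()
for c in('top','side'): marks(c,['cup','cup_grip','spout','pump_top'],n=1)
print(T[:3]);a=np.radians(-155.0);delta([0.489,-0.1695,T[2,3]],rot([0,0,-1],[np.cos(a),np.sin(a),0]))
```

```text
top cup 0.42 [0.4719 0.2648 0.1234]
top cup_grip 0.39 [ 0.3312 -0.2417  0.0004]
top spout 0.64 [0.6904 0.1051 0.003 ]
top pump_top 0.62 [0.4512 0.5293 0.0012]
side cup 0.73 [ 0.6607 -0.43   -0.0003]
side cup_grip 0.71 [ 0.4873 -0.1671  0.0389]
side spout 0.78 [ 0.5234 -0.2486  0.1681]
side pump_top 0.73 [0.6809 0.0279 0.0036]
[[ 0.007  -0.9109 -0.4126  0.6253]
 [-0.0061 -0.4126  0.9109 -0.2466]
 [-1.     -0.0039 -0.0085  0.2895]]
shift [-0.0022  0.0919  0.126 ] turn [-0.6353 -0.359   0.1186]
```

arm_command:
  plan:
    - [[0,0.023,0.0315,-0.6,-0.3,0,0.04],[0,0.023,0.0315,0,0,0,0.04],[0,0.023,0.0315,0,0,0,0.04],[0,0.023,0.0315,0,0,0,0.04],[0,0,0,0,0,0,0.04],[0.036,0,0,0,0,0,0.04],[0.036,0,0,0,0,0,0.04],[0.036,0,0,0,0,0,0.04],[0.036,0,0,0,0,0,0.04],[0,0,0,0,0,0,0.04]]

```text
t: 42.73
tool_pos: [0.4818, -0.167, 0.1343]
tool_rot: [-1.523, 0.969, 1.521]
contact_force: [-1.6, 1.2, -1.4]
opening: 0.0399
```

```bash
cat > cc.py <<'E'
from h import *
T=tool();print(T[:3])
snap('wrist');snap('top');snap('side')
for c in('wrist','side','top'): marks(c,['cup','cup_grip'],n=1)
m=cut_out('wrist','cup')[0]['mask'];w=[np.where(r)[0] for r in m];print([(i,a.min(),a.max()) for i,a in enumerate(w) if len(a)][::20])
a=np.radians(-155.0);delta([0.488,-0.169,0.0285],rot([0,0,-1],[np.cos(a),np.sin(a),0]))
E
python3 cc.py
```

```text
[[ 0.0016 -0.9064 -0.4224  0.4818]
 [ 0.0005 -0.4224  0.9064 -0.167 ]
 [-1.     -0.0017 -0.0002  0.1343]]
wrist cup 0.81 [ 0.5324 -0.2483  0.0113]
wrist cup_grip 0.64 [ 0.4953 -0.1737  0.0473]
side cup 0.73 [ 0.5193 -0.2432 -0.0064]
side cup_grip 0.82 [ 0.4875 -0.1733  0.0422]
top cup_grip 0.4 [ 0.494  -0.1704  0.0408]
[(1, np.int64(246), np.int64(255)), (21, np.int64(254), np.int64(291)), (41, np.int64(198), np.int64(302)), (61, np.int64(194), np.int64(306)), (81, np.int64(197), np.int64(302)), (101, np.int64(207), np.int64(292)), (121, np.int64(238), np.int64(261)), (141, np.int64(240), np.int64(257)), (161, np.int64(239), np.int64(257)), (181, np.int64(240), np.int64(257)), (201, np.int64(239), np.int64(255)), (221, np.int64(238), np.int64(256)), (241, np.int64(241), np.int64(254))]
shift [0.1153 0.0003 0.0018] turn [-0.0116 -0.7393  0.6548]
```

arm_command:
  plan:
    - [[0.015,-0.004,0,0,-0.7,0.6,0.04],[0.025,0,0,0,0,0,0.04],[0.03,0,0,0,0,0,0.04],[0,0,0,0,0,0,0.04]]

```text
t: 43.57
tool_pos: [0.4951, -0.17, 0.0777]
tool_rot: [-1.533, 0.969, 1.512]
contact_force: [-1.0, 0.6, -0.8]
opening: 0.0402
```

```bash
python3 cc.py
```

```text
[[ 0.0106 -0.9063 -0.4224  0.4951]
 [-0.0051 -0.4225  0.9064 -0.17  ]
 [-0.9999 -0.0074 -0.0091  0.0777]]
wrist cup 0.71 [ 0.5297 -0.2463  0.0037]
wrist cup_grip 0.74 [ 0.4939 -0.1724  0.0432]
side cup 0.94 [ 0.5197 -0.2469 -0.0022]
side cup_grip 0.81 [ 0.4873 -0.1708  0.0412]
top cup 0.25 [ 0.6258 -0.2481 -0.0027]
top cup_grip 0.65 [ 0.6264 -0.2475  0.2069]
[(17, np.int64(216), np.int64(218)), (37, np.int64(204), np.int64(337)), (57, np.int64(197), np.int64(342)), (77, np.int64(197), np.int64(342)), (97, np.int64(201), np.int64(338)), (117, np.int64(210), np.int64(327)), (137, np.int64(231), np.int64(307)), (157, np.int64(254), np.int64(278)), (177, np.int64(254), np.int64(278)), (197, np.int64(253), np.int64(277)), (217, np.int64(253), np.int64(276)), (237, np.int64(254), np.int64(275)), (257, np.int64(252), np.int64(274)), (277, np.int64(252), np.int64(273))]
shift [0.0551 0.0094 0.0083] turn [-0.0075 -1.0167  0.8115]
```

arm_command:
  plan:
    - [[0,0.005,0.003,0,-1,0.8,0.04],[0,0,0,0,0,0,0.04],[0.017,0,0,0,0,0,0.04],[0.017,0,0,0,0,0,0.04],[0.014,0,0,0,0,0,0.04],[0,0,0,0,0,0,0.04]]

```text
t: 44.57
tool_pos: [0.4942, -0.1725, 0.0373]
tool_rot: [-1.526, 0.97, 1.52]
contact_force: [-0.5, -0.3, 0.3]
opening: 0.04
```

```bash
python3 cc.py
```

```text
[[ 0.0029 -0.9065 -0.4223  0.4942]
 [-0.0016 -0.4223  0.9065 -0.1725]
 [-1.     -0.0019 -0.0027  0.0373]]
wrist cup 0.64 [ 0.5291 -0.2473  0.0025]
wrist cup_grip 0.64 [ 0.4915 -0.17    0.0412]
side cup 0.76 [ 0.5215 -0.2505 -0.0037]
side cup_grip 0.74 [ 0.4877 -0.1708  0.0392]
top cup 0.29 [ 0.4991  0.002  -0.0028]
[(0, np.int64(194), np.int64(345)), (20, np.int64(183), np.int64(356)), (40, np.int64(177), np.int64(362)), (60, np.int64(173), np.int64(365)), (80, np.int64(173), np.int64(364)), (100, np.int64(178), np.int64(359)), (120, np.int64(187), np.int64(349)), (140, np.int64(202), np.int64(334)), (160, np.int64(229), np.int64(306)), (180, np.int64(248), np.int64(281)), (200, np.int64(249), np.int64(279)), (220, np.int64(248), np.int64(278)), (240, np.int64(247), np.int64(277)), (260, np.int64(248), np.int64(276)), (280, np.int64(247), np.int64(276)), (300, np.int64(247), np.int64(275)), (320, np.int64(247), np.int64(274)), (340, np.int64(246), np.int64(273))]
shift [0.0122 0.006  0.0079] turn [-0.0118 -0.4519  0.3428]
```

arm_command:
  plan:
    - [[0,0.003,0.004,0,0,0,0.04],[0.009,0,0,0,0,0,0.04],[0,0,0,0,0,0,0.03],[0,0,0,0,0,0,0.005],[0,0,0,0,0,0,0.005],[0,0,0,0,0,0,0.005],[0,0,0,0,0,0,0.005],[0,0,0,0,0,0,0.005]]
  squeeze: 100

```text
t: 45.73
tool_pos: [0.4922, -0.1711, 0.0316]
tool_rot: [-1.532, 0.969, 1.513]
contact_force: [-0.1, 0.0, -0.2]
opening: 0.0109
```

arm_command:
  plan:
    - [[-0.006,0,0,0,0,0,0.005],[-0.008,0,0,0,0,0,0.005],[-0.008,0,0,0,0,0,0.005],[-0.008,0,0,0,0,0,0.005],[-0.008,0,0,0,0,0,0.005],[0,0,0,0,0,0,0.005]]

```text
t: 46.23
tool_pos: [0.4911, -0.1704, 0.0728]
tool_rot: [-1.53, 0.969, 1.515]
contact_force: [0.1, -0.5, -0.7]
opening: 0.0106
```

```bash
cat > tr.py <<'E'
from h import *
o=ctrl.get_obs();T=tool();print(T[:3],o['contact_force'],o['opening'],o['q'])
snap('wrist');snap('top');snap('side')
for c in('wrist','side','top'): marks(c,['cup','cup_grip'],n=1)
m=cut_out('top','tray')[0]['mask'].astype(np.uint8)
q=cv2.boxPoints(cv2.minAreaRect(np.argwhere(m)[:,::-1].astype(np.float32)));c=calibration('top');H=c2w('top')
for u,v in q:
    d=H[:3,:3]@[(u-c['cx'])/c['fx'],(v-c['cy'])/c['fy'],1];print((H[:3,3]+d*(0.022-H[2,3])/d[2])[:2])
marks('top',['tray','tin0','board','board_grip','leg_foot'],n=4,cmin=.4)
E
python3 tr.py
```

```text
[[ 0.0079 -0.9064 -0.4224  0.4911]
 [-0.0037 -0.4224  0.9064 -0.1704]
 [-1.     -0.0056 -0.0067  0.0728]] [ 0.1298 -0.5208 -0.6754] 0.01063411653297356 [-0.4774 -0.049   1.9933  0.0004  1.1886  2.228 ]
wrist cup 0.96 [ 0.524  -0.2435  0.0347]
wrist cup_grip 0.67 [ 0.4895 -0.1653  0.0754]
side cup 0.89 [ 0.5218 -0.2439  0.0359]
side cup_grip 0.82 [ 0.4893 -0.1657  0.078 ]
top cup_grip 0.49 [0.5349 0.2621 0.0019]
[0.4027 0.1494]
[0.6127 0.1395]
[ 0.594  -0.1413]
[ 0.3841 -0.1237]
top tray 0.92 [ 0.5014  0.0039 -0.0021]
top tin0 0.65 [0.6875 0.1051 0.0024]
top tin0 0.58 [ 0.6754  0.0215 -0.002 ]
top board_grip 0.85 [0.4591 0.2606 0.1923]
top leg_foot 0.45 [0.427  0.2603 0.0013]
```

arm_command:
  plan:
    - [[-0.008,-0.0095,0.0313,0,-0.3,0.3,0.005],[-0.002,-0.0095,0.0313,0,0,0,0.005],[0,-0.0095,0.0313,0,0,0,0.005],[0,-0.0095,0.0313,0,0,0,0.005],[0,-0.0095,0.0313,0,0,0,0.005],[0,0,0,0,0,0,0.005]]

```text
t: 47.48
tool_pos: [0.4672, -0.0041, 0.0815]
tool_rot: [-1.517, 0.974, 1.518]
contact_force: [-0.2, 0.0, -0.9]
opening: 0.0111
```

Run:
```python
from h import *
o=ctrl.get_obs();T=tool();print(T[:3],o['contact_force'],o['opening'],o['q'])
snap('wrist');snap('top');snap('side')
for c in('wrist','side','top'): marks(c,['cup','cup_grip','tray'],n=1)
delta([0.468,-0.008,T[2,3]],rot([0,0,-1],T[:3,1]))
```

```text
[[ 0.0001 -0.9094 -0.4159  0.4672]
 [ 0.0005 -0.4159  0.9094 -0.0041]
 [-1.     -0.0003  0.0004  0.0815]] [-0.1753  0.0455 -0.8873] 0.01106503295593899 [-0.1685 -0.1904  2.1051  0.0006  1.2269  2.544 ]
wrist cup 0.7 [ 0.4999 -0.0841  0.0482]
wrist cup_grip 0.75 [ 0.4685 -0.0071  0.0861]
wrist tray 0.77 [ 0.5001 -0.0032  0.0019]
side cup 0.97 [ 0.5005 -0.0821  0.0444]
side cup_grip 0.9 [ 0.4671 -0.0041  0.0878]
side tray 0.96 [0.4949 0.003  0.0007]
top cup 0.62 [ 0.5006 -0.0836  0.0519]
top cup_grip 0.58 [ 0.4679 -0.0042  0.0939]
top tray 0.87 [ 0.5018  0.0022 -0.004 ]
shift [0.0003 0.0001 0.0009] turn [-0.3084 -0.1126 -0.0009]
```

arm_command:
  plan:
    - [[0.012,0,0.002,0,0,0,0.005],[0.012,0,0,0,0,0,0.005],[0.01,0,0,0,0,0,0.005],[0.004,0,0,0,0,0,0.005],[0,0,0,0,0,0,0.005]]

```text
t: 48.5
tool_pos: [0.4675, -0.0073, 0.0401]
tool_rot: [-1.515, 0.98, 1.511]
contact_force: [0.7, 0.7, -1.5]
opening: 0.0108
```

arm_command:
  plan:
    - [[0.003,0,0,0,0,0,0.005],[0,0,0,0,0,0,0.005]]

```text
t: 48.67
tool_pos: [0.4678, -0.007, 0.0374]
tool_rot: [-1.514, 0.98, 1.512]
contact_force: [-1.1, -0.4, 3.6]
opening: 0.0107
```

arm_command:
  plan:
    - [[0.003,0,0,0,0,0,0.005],[0,0,0,0,0,0,0.005]]

```text
t: 48.83
tool_pos: [0.4688, -0.0067, 0.0374]
tool_rot: [-1.514, 0.98, 1.512]
contact_force: [-0.9, -2.0, 1.7]
opening: 0.0111
```

arm_command:
  plan:
    - [[0,0,0,0,0,0,0.025],[0,0,0,0,0,0,0.04],[0,0,0,0,0,0,0.04],[-0.02,0,0,0,0,0,0.04],[-0.036,0,0,0,0,0,0.04],[-0.036,0,0,0,0,0,0.06],[-0.036,0,0,0,0,0,0.085],[-0.036,0,0,0,0,0,0.085],[-0.03,0,0,0,0,0,0.085],[0,-0.035,0.0016,0,0,0,0.085],[0,-0.035,0.0016,0,0,0,0.085],[0,-0.035,0.0016,0,0,0,0.085],[0,-0.035,0.0016,0,0,0,0.085],[0,-0.035,0.0016,0,0,0,0.085],[0,-0.035,0.0016,0,0,0,0.085],[0,-0.035,0.0016,0,0,0,0.085],[0,0,0,0,0,0,0.085]]

```text
t: 50.25
tool_pos: [0.698, 0.1087, 0.244]
tool_rot: [-1.52, 0.975, 1.499]
contact_force: [-1.2, -0.3, -1.0]
opening: 0.0848
```

```bash
cat > t.py <<'E'
from h import *
import sys
o=ctrl.get_obs();T=tool();print(T[:3],o['contact_force'],o['opening'],o['q'])
snap('wrist');snap('top');snap('side')
for c in('wrist','side','top'): marks(c,['tin0'],n=4,cmin=.35);marks(c,['cup'],n=1)
if len(sys.argv)>1: delta([float(x) for x in sys.argv[1:4]],rot([0,0,-1],T[:3,1]))
E
python3 t.py 0.687 0.106 0.1
```

```text
[[ 0.0128 -0.9134 -0.4069  0.698 ]
 [-0.0018 -0.4069  0.9135  0.1087]
 [-0.9999 -0.011  -0.0068  0.244 ]] [-1.2078 -0.3101 -1.0401] 0.08478230946990638 [ 0.0502  0.226   1.4014 -0.0024  1.5015  2.7729]
wrist tin0 0.9 [0.671  0.0201 0.0005]
wrist tin0 0.83 [0.6833 0.104  0.0027]
wrist cup 0.8 [ 0.4975 -0.0849  0.0079]
side tin0 0.7 [0.6764 0.023  0.0021]
side tin0 0.56 [0.6854 0.1111 0.0044]
side cup 0.92 [ 0.4999 -0.08    0.0034]
top tin0 0.77 [0.6762 0.022  0.0018]
top cup 0.93 [ 0.5029 -0.0867  0.0104]
shift [0.148  0.0083 0.0044] turn [-0.1527 -0.5048  0.7405]
```

arm_command:
  plan:
    - [[0.03,0.0085,0.003,0,-0.5,0.7,0.085],[0.035,0,0,0,0,0,0.085],[0.035,0,0,0,0,0,0.085],[0.035,0,0,0,0,0,0.085],[0,0,0,0,0,0,0.085],[0,0,0,0,0,0,0.085]]

```text
t: 51.2
tool_pos: [0.6874, 0.1032, 0.1186]
tool_rot: [-1.516, 0.974, 1.494]
contact_force: [0.4, 0.0, 0.7]
opening: 0.0851
```

```bash
python3 t.py 0.686 0.106 0.03
```

```text
[[ 0.0155 -0.9155 -0.4021  0.6874]
 [ 0.001  -0.4021  0.9156  0.1032]
 [-0.9999 -0.0146 -0.0053  0.1186]] [0.4339 0.0163 0.7054] 0.08513009889057842 [0.0419 0.2893 1.5403 0.0004 1.2964 2.7695]
wrist tin0 0.95 [0.6783 0.0265 0.0004]
wrist tin0 0.77 [0.6896 0.1062 0.0013]
side tin0 0.69 [ 0.6764  0.0275 -0.0005]
side tin0 0.54 [ 0.6208 -0.2443  0.2052]
side tin0 0.53 [0.6844 0.1109 0.0004]
side cup 0.86 [ 0.4979 -0.0802  0.0016]
top tin0 0.7 [0.6783 0.0237 0.0018]
top cup 0.98 [ 0.498  -0.0865  0.0103]
shift [0.0899 0.003  0.0039] turn [ 0.0217 -0.3692  1.0051]
```

arm_command:
  plan:
    - [[0.0,0,0.003,0,-0.4,1,0.085],[0.028,0,0,0,0,0,0.085],[0.03,0,0,0,0,0,0.085],[0.028,0,0,0,0,0,0.085],[0,0,0,0,0,0,0.085],[0,0,0,0,0,0,0.06],[0,0,0,0,0,0,0.045],[0,0,0,0,0,0,0.045],[0,0,0,0,0,0,0.045],[0,0,0,0,0,0,0.045]]
  squeeze: 50

```text
t: 52.48
tool_pos: [0.6945, 0.1082, 0.044]
tool_rot: [-1.514, 0.976, 1.499]
contact_force: [0.1, 0.5, -0.6]
opening: 0.0511
```

arm_command:
  plan:
    - [[-0.02,0,0,0,0,0,0.045],[-0.025,0,0,0,0,0,0.045],[-0.025,0,0,0,0,0,0.045],[0,0,0,0,0,0,0.045]]

```text
t: 52.82
tool_pos: [0.6939, 0.1082, 0.1181]
tool_rot: [-1.514, 0.975, 1.498]
contact_force: [0.6, -0.1, 0.5]
opening: 0.051
```

```bash
python3 t.py 0.547 0.091 0.1
```

```text
[[ 0.0121 -0.9151 -0.403   0.6939]
 [ 0.0016 -0.403   0.9152  0.1082]
 [-0.9999 -0.0117 -0.0034  0.1181]] [ 0.5509 -0.112   0.5447] 0.05098049279720874 [0.0483 0.3074 1.519  0.0011 1.3031 2.7748]
wrist tin0 0.69 [0.691  0.1095 0.0657]
wrist tin0 0.67 [ 0.6723  0.0244 -0.0091]
side tin0 0.72 [ 0.676   0.0283 -0.0004]
side tin0 0.6 [0.6893 0.1157 0.0716]
side cup 0.78 [ 0.5001 -0.0805  0.0022]
top tin0 0.62 [0.6748 0.0232 0.0008]
top cup 0.69 [ 0.5023 -0.0875  0.0084]
shift [0.0092 0.1369 0.0419] turn [-0.0031  0.0895 -0.0735]
```

arm_command:
  plan:
    - [[0,0.034,0.0105,0,0,0,0.045],[0,0.034,0.0105,0,0,0,0.045],[0,0.034,0.0105,0,0,0,0.045],[0,0.034,0.0105,0,0,0,0.045],[0,0,0,0,-0.3,0.7,0.045],[0,0,0,0,0,0,0.045]]

```text
t: 53.77
tool_pos: [0.5365, 0.0905, 0.0983]
tool_rot: [-1.488, 1.002, 1.535]
contact_force: [0.9, -1.2, -1.2]
opening: 0.0509
```

```bash
python3 t.py 0.547 0.091 0.05
```

```text
[[-0.0312 -0.9149 -0.4026  0.5365]
 [ 0.0002 -0.4028  0.9153  0.0905]
 [-0.9995  0.0285  0.0128  0.0983]] [ 0.8656 -1.2077 -1.1857] 0.05092204968718214 [0.0298 0.0023 1.8959 0.0012 1.2746 2.7564]
wrist tin0 0.97 [0.5388 0.0945 0.0575]
wrist tin0 0.73 [0.6816 0.0219 0.0027]
side tin0 0.76 [0.6767 0.0242 0.0027]
side tin0 0.52 [0.5323 0.0958 0.0572]
side cup 0.89 [ 0.4998 -0.0819  0.0024]
top tin0 0.64 [ 0.6781  0.0211 -0.0022]
top cup 0.78 [ 0.5004 -0.0851  0.0091]
shift [ 0.0492 -0.0086 -0.0035] turn [-0.0037  0.6955 -1.5351]
```

arm_command:
  plan:
    - [[0,-0.006,-0.002,0,0.7,-1.5,0.045],[0.012,0,0,0,0,0,0.045],[0.015,0,0,0,0,0,0.045],[0.01,0,0,0,0,0,0.045],[0,0,0,0,0,0,0.045],[0,0,0,0,0,0,0.045]]

```text
t: 54.72
tool_pos: [0.5475, 0.0913, 0.0597]
tool_rot: [-1.508, 0.984, 1.508]
contact_force: [0.8, -0.7, -0.3]
opening: 0.0506
```

```bash
python3 t.py 0.547 0.091 0.05
```

```text
[[ 0.     -0.9153 -0.4029  0.5475]
 [-0.0003 -0.4029  0.9153  0.0913]
 [-1.      0.0001 -0.0003  0.0597]] [ 0.8411 -0.742  -0.3173] 0.050648928045487485 [ 0.0313  0.0582  1.9103 -0.0003  1.1731  2.7584]
wrist tin0 0.77 [0.5466 0.0926 0.0219]
wrist tin0 0.72 [0.6813 0.0252 0.0017]
wrist cup 0.6 [ 0.4657 -0.0051  0.0439]
side tin0 0.67 [0.6768 0.0288 0.0012]
side tin0 0.53 [0.545  0.0986 0.0207]
side cup 0.65 [ 0.501  -0.0817  0.0022]
top tin0 0.77 [ 0.6789  0.0213 -0.0009]
top cup 0.92 [ 0.502  -0.0843  0.0111]
shift [0.0113 0.0014 0.0002] turn [ 0.0072 -0.0805  0.1499]
```

arm_command:
  plan:
    - [[0.004,0,0,0,0,0,0.045],[0.004,0,0,0,0,0,0.045],[0,0,0,0,0,0,0.045]]

```text
t: 55.42
tool_pos: [0.5489, 0.0914, 0.0534]
tool_rot: [-1.511, 0.981, 1.504]
contact_force: [-1.0, -0.2, -1.3]
opening: 0.0512
```

arm_command:
  plan:
    - [[0.003,0,0,0,0,0,0.045],[0,0,0,0,0,0,0.045]]

```text
t: 55.58
tool_pos: [0.5485, 0.0914, 0.0497]
tool_rot: [-1.51, 0.981, 1.504]
contact_force: [-1.2, -0.8, -1.4]
opening: 0.0511
```

arm_command:
  plan:
    - [[0.002,0,0,0,0,0,0.045],[0,0,0,0,0,0,0.045]]

```text
t: 55.75
tool_pos: [0.5484, 0.0914, 0.0472]
tool_rot: [-1.51, 0.982, 1.505]
contact_force: [-0.3, -0.5, -1.5]
opening: 0.051
```

```bash
python3 t.py 0.677 0.023 0.22
```

```text
[[ 0.0034 -0.9152 -0.4029  0.5484]
 [-0.0002 -0.4029  0.9152  0.0914]
 [-1.     -0.003  -0.0016  0.0472]] [-0.3078 -0.5474 -1.4971] 0.050954604292873615 [ 0.0314  0.0762  1.9155 -0.0004  1.1465  2.7584]
wrist tin0 0.78 [0.5462 0.0914 0.0063]
wrist tin0 0.57 [0.6788 0.0243 0.0032]
wrist tin0 0.55 [0.4988 0.0041 0.001 ]
side tin0 0.79 [0.6778 0.026  0.0019]
side tin0 0.6 [0.5457 0.0964 0.0076]
side tin0 0.54 [0.4698 0.2607 0.121 ]
side cup 0.8 [ 0.4963 -0.0798  0.0011]
top tin0 0.61 [ 0.7067  0.2682 -0.001 ]
top tin0 0.56 [ 0.6781  0.0218 -0.0004]
top cup 0.59 [ 0.5041 -0.0861  0.0089]
shift [-0.1714 -0.0904 -0.1146] turn [ 0.0014 -0.1169  0.2468]
```

arm_command:
  plan:
    - [[0.002,0,0,0,0,0,0.045],[0,0,0,0,0,0,0.045]]

```text
t: 56.37
tool_pos: [0.5495, 0.0914, 0.0464]
tool_rot: [-1.512, 0.98, 1.502]
contact_force: [0.4, 0.3, -1.0]
opening: 0.0511
```

arm_command:
  plan:
    - [[0.002,0,0,0,0,0,0.045],[0,0,0,0,0,0,0.045]]

```text
t: 56.53
tool_pos: [0.5502, 0.0914, 0.0468]
tool_rot: [-1.512, 0.98, 1.502]
contact_force: [-0.5, -1.0, -1.3]
opening: 0.051
```

arm_command:
  plan:
    - [[0.004,0,0,0,0,0,0.045],[0.002,0,0,0,0,0,0.045]]

```text
t: 56.7
tool_pos: [0.5514, 0.0914, 0.0463]
tool_rot: [-1.512, 0.981, 1.503]
contact_force: [-6.0, -0.2, 8.0]
opening: 0.0512
```

arm_command:
  plan:
    - [[0.002,0,0,0,0,0,0.045],[0.001,0,0,0,0,0,0.045]]

```text
t: 56.87
tool_pos: [0.5515, 0.0914, 0.0463]
tool_rot: [-1.511, 0.983, 1.505]
contact_force: [-2.9, 0.5, 2.4]
opening: 0.0514
```

arm_command:
  plan:
    - [[0,0,0,0,0,0,0.065],[0,0,0,0,0,0,0.085],[0,0,0,0,0,0,0.085],[-0.02,0,0,0,0,0,0.085],[-0.035,0,0,0,0,0,0.085],[-0.035,0,0,0,0,0,0.085],[-0.035,0,0,0,0,0,0.085],[0,-0.0225,-0.0285,0,0,0,0.085],[0,-0.0225,-0.0285,0,0,0,0.085],[0,-0.0225,-0.0285,0,0,0,0.085],[0,-0.0225,-0.0285,0,0,0,0.085],[0,0,0,0,0,0,0.085],[0,0,0,0,0,0,0.085]]

```text
t: 57.95
tool_pos: [0.6836, 0.0214, 0.1736]
tool_rot: [-1.513, 0.981, 1.506]
contact_force: [0.2, 0.1, -0.1]
opening: 0.0848
```

```bash
python3 t.py 0.677 0.023 0.1
```

```text
[[ 0.0041 -0.914  -0.4057  0.6836]
 [-0.0013 -0.4057  0.914   0.0214]
 [-1.     -0.0032 -0.0029  0.1736]] [ 0.1982  0.0873 -0.0865] 0.08481505526536916 [-0.077   0.2244  1.5217 -0.001   1.3913  2.647 ]
wrist tin0 0.94 [0.5507 0.0929 0.0041]
wrist tin0 0.68 [ 0.6737  0.0209 -0.0003]
wrist cup 0.69 [ 0.4999 -0.0787  0.0033]
side tin0 0.59 [0.5475 0.0962 0.0089]
side tin0 0.57 [0.6795 0.0273 0.0019]
side cup 0.86 [ 0.498  -0.0818  0.0014]
top tin0 0.72 [ 0.5291 -0.248   0.1685]
top cup 0.57 [ 0.5036 -0.0873  0.0113]
shift [0.0748 0.005  0.0027] turn [ 0.1094 -0.2116  0.2406]
```

Tin placed flat. Now the second tin.

arm_command:
  plan:
    - [[0.02,0.005,0.002,0,-0.2,0.2,0.085],[0.03,0,0,0,0,0,0.085],[0.03,0,0,0,0,0,0.085],[0.03,0,0,0,0,0,0.085],[0.022,0,0,0,0,0,0.085],[0,0,0,0,0,0,0.085]]

```text
t: 58.9
tool_pos: [0.6799, 0.024, 0.0453]
tool_rot: [-1.522, 0.972, 1.501]
contact_force: [-2.0, -0.0, -2.1]
opening: 0.0847
```

```bash
python3 t.py 0.677 0.0235 0.042
```

```text
[[ 0.0134 -0.9122 -0.4096  0.6799]
 [-0.0008 -0.4097  0.9122  0.024 ]
 [-0.9999 -0.0119 -0.0062  0.0453]] [-1.9825 -0.0141 -2.099 ] 0.08471651394986066 [-0.0742  0.339   1.6123  0.0002  1.1769  2.6452]
wrist tin0 0.82 [0.6827 0.0248 0.0056]
side tin0 0.75 [0.6771 0.0293 0.0019]
side tin0 0.64 [ 0.5243 -0.2474  0.1654]
side tin0 0.59 [0.5481 0.097  0.0053]
side cup 0.84 [ 0.4972 -0.08    0.0009]
top cup 0.73 [ 0.502  -0.085   0.0103]
shift [0.0107 0.0075 0.0035] turn [-0.019  -0.6807  1.288 ]
```

arm_command:
  plan:
    - [[0.005,0.003,0.001,0,-0.6,1.2,0.085],[0,0,0,0,0,0,0.06],[0,0,0,0,0,0,0.045],[0,0,0,0,0,0,0.045],[0,0,0,0,0,0,0.045],[0,0,0,0,0,0,0.045]]
  squeeze: 50

```text
t: 59.85
tool_pos: [0.6827, 0.0226, 0.0499]
tool_rot: [-1.515, 0.979, 1.511]
contact_force: [-0.6, -0.6, 0.7]
opening: 0.05
```

```bash
python3 -c "
from h import *
T=tool();print(T[:3]);delta([T[0,3],T[1,3],.1],rot([0,0,-1],T[:3,1]))"
```

```text
[[ 0.0018 -0.9124 -0.4093  0.6827]
 [-0.0012 -0.4093  0.9124  0.0226]
 [-1.     -0.0011 -0.0018  0.0499]]
shift [-0.0501 -0.0001 -0.0001] turn [-0.0001 -0.1021  0.0658]
```

arm_command:
  plan:
    - [[-0.02,0,0,0,0,0,0.045],[-0.025,0,0,0,0,0,0.045],[-0.025,0,0,0,0,0,0.045],[0,0,0,0,0,0,0.045]]

```text
t: 60.18
tool_pos: [0.6793, 0.0231, 0.1163]
tool_rot: [-1.508, 0.984, 1.52]
contact_force: [1.1, -0.3, -0.1]
opening: 0.0501
```

```bash
python3 t.py 0.5416 0.0113 0.1
```

```text
[[-0.0077 -0.9124 -0.4092  0.6793]
 [-0.     -0.4093  0.9124  0.0231]
 [-1.      0.0071  0.0031  0.1163]] [ 1.0783 -0.2523 -0.0696] 0.05006800824474567 [-0.0751  0.2721  1.5651 -0.0006  1.3121  2.645 ]
wrist tin0 0.58 [0.6661 0.0272 0.0573]
side tin0 0.62 [0.6713 0.0279 0.0646]
side tin0 0.48 [0.5489 0.0958 0.0071]
side cup 0.87 [ 0.5    -0.082   0.0042]
top cup 0.71 [ 0.5052 -0.086   0.0085]
shift [0.0119 0.1269 0.0438] turn [-0.0087  0.4734 -0.9608]
```

```bash
python3 -c "
from h import *
a=snap('wrist');b=snap('side');cv2.imwrite('pics/o.png',np.hstack([a,cv2.resize(b[120:260,170:357],(512,384))])[:,:,::-1][:,:,:].copy() if 0 else cv2.resize(np.hstack([a,cv2.resize(b[120:260,170:357],(512,384))]),(800,300))[:,:,::-1])"
```

```text
(no output)
```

View pics/o.png

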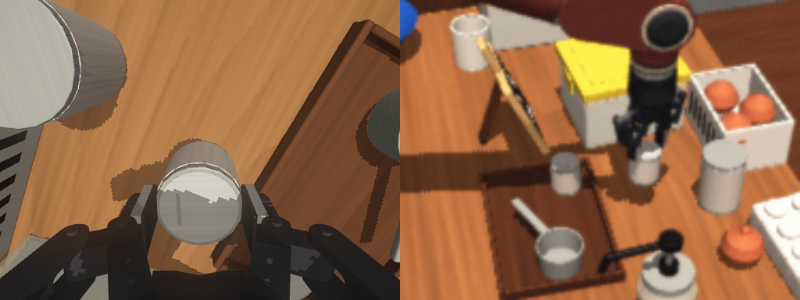

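arm_command:
  plan:
    - [[0,0.032,0.011,0,0.4,-0.9,0.045],[0,0.032,0.011,0,0,0,0.045],[0,0.032,0.011,0,0,0,0.045],[0,0.031,0.011,0,0,0,0.045],[0,0,0,0,0,0,0.045],[0,0,0,0,0,0,0.045]]
  squeeze: 60

```text
t: 61.23
tool_pos: [0.5348, 0.0113, 0.1035]
tool_rot: [-1.506, 0.983, 1.521]
contact_force: [1.2, -0.6, -0.8]
opening: 0.0497
```

```bash
python3 t.py 0.5416 0.0113 0.1
```

```text
[[-0.0084 -0.9124 -0.4093  0.5348]
 [ 0.0016 -0.4093  0.9124  0.0113]
 [-1.      0.007   0.0049  0.1035]] [ 1.2323 -0.6197 -0.7658] 0.049662880847287934 [-0.1183 -0.0413  1.9291  0.0006  1.2623  2.6014]
wrist tin0 0.9 [0.5312 0.0109 0.0547]
wrist cup 0.6 [ 0.5061 -0.0832  0.004 ]
side tin0 0.73 [0.5315 0.0151 0.0545]
side tin0 0.53 [0.5485 0.0992 0.0066]
side tin0 0.47 [ 0.7878 -0.1335  0.002 ]
side cup 0.86 [ 0.501  -0.0797  0.0031]
top tin0 0.5 [0.5309 0.0141 0.051 ]
top tin0 0.47 [0.5542 0.092  0.0111]
top cup 0.78 [ 0.5009 -0.0832  0.009 ]
shift [ 0.0038 -0.0045 -0.0021] turn [ 0.0312  0.2778 -0.4054]
```

arm_command:
  plan:
    - [[0,-0.0055,-0.0025,0,0.3,-0.4,0.045],[0.012,0,0,0,0,0,0.045],[0.014,0,0,0,0,0,0.045],[0.014,0,0,0,0,0,0.045],[0.003,0,0,0,0,0,0.045]]

```text
t: 62.1
tool_pos: [0.5464, 0.0111, 0.0595]
tool_rot: [-1.518, 0.976, 1.508]
contact_force: [-0.5, 0.1, -1.9]
opening: 0.0494
```

arm_command:
  plan:
    - [[0.003,0,0,0,0,0,0.045],[0.001,0,0,0,0,0,0.045]]

```text
t: 62.27
tool_pos: [0.5467, 0.0107, 0.0557]
tool_rot: [-1.517, 0.978, 1.509]
contact_force: [-7.4, -1.2, 14.7]
opening: 0.0497
```

```bash
python3 t.py 0.5416 0.0113 0.05
```

```text
[[ 0.0041 -0.9119 -0.4104  0.5467]
 [-0.002  -0.4104  0.9119  0.0107]
 [-1.     -0.0029 -0.0035  0.0557]] [-7.4088 -1.2163 14.7043] 0.049693451298758 [-0.1157  0.0424  1.9345 -0.0017  1.1604  2.6036]
wrist tin0 0.78 [0.5408 0.0111 0.0066]
wrist tin0 0.62 [0.5511 0.0903 0.0042]
wrist cup 0.65 [ 0.5018 -0.0818  0.0056]
side tin0 0.58 [0.5438 0.0142 0.0054]
side tin0 0.56 [0.5496 0.0971 0.0068]
side cup 0.77 [ 0.496  -0.0824  0.0029]
top tin0 0.46 [0.5568 0.09   0.0097]
top tin0 0.36 [0.5407 0.0089 0.0066]
top cup 0.64 [ 0.5039 -0.0862  0.0059]
shift [0.0058 0.0044 0.0025] turn [-0.0071 -0.2132  0.2144]
```

Landed. Release, retreat up and back away, then take a final look (also for any tin hidden by the arm).

arm_command:
  plan:
    - [[-0.001,0,0,0,0,0,0.06],[0,0,0,0,0,0,0.085],[0,0,0,0,0,0,0.085],[-0.02,0,0,0,0,0,0.085],[-0.035,0,0,0,0,0,0.085],[-0.036,0,0,0,0,0,0.085],[-0.036,0,0,0,0,0,0.085],[-0.036,0,0,0,0,0,0.085],[-0.036,0,0,0,0,0,0.085],[-0.036,0,0,0,0,0,0.085],[-0.036,0,0,0,0,0,0.085],[0,0.03,0,0,0,0,0.085],[0,0.03,0,0,0,0,0.085],[0,0.03,0,0,0,0,0.085],[0,0,0,0,0,0,0.085]]

```text
t: 63.97
tool_pos: [0.4621, -0.0259, 0.3428]
tool_rot: [-1.525, 0.972, 1.504]
contact_force: [0.0, -0.0, -0.2]
opening: 0.0845
```

```bash
python3 t.py; python3 -c "
from h import *
a=snap('side');b=snap('top');cv2.imwrite('pics/p.png',cv2.resize(b,(800,600))[:,:,::-1]);c=cv2.resize(a[100:350,120:453],(800,600));cv2.imwrite('pics/r.png',c[:,:,::-1])
for c in('top','side'): marks(c,'board board_grip leg_hinge leg_foot spout pump_top talltin onion spicejar shaker mill mug'.split(),n=1,cmin=.4)"
```

```text
[[ 0.0117 -0.9106 -0.4131  0.4621]
 [-0.0024 -0.4132  0.9107 -0.0259]
 [-0.9999 -0.0097 -0.0071  0.3428]] [ 0.0017 -0.0306 -0.2067] 0.08452620197025401 [-0.2171 -0.3942  1.8246  0.0001  1.6993  2.4986]
wrist tin0 0.89 [0.5515 0.094  0.0024]
wrist tin0 0.8 [0.5433 0.0125 0.0057]
wrist cup 0.8 [ 0.5054 -0.0756  0.0021]
side tin0 0.75 [0.5513 0.0973 0.0082]
side tin0 0.64 [0.5427 0.0119 0.0048]
side cup 0.88 [ 0.4992 -0.0824  0.0022]
top tin0 0.65 [0.5565 0.0898 0.0083]
top cup 0.59 [ 0.5029 -0.0862  0.0092]
top board 0.57 [ 0.5357  0.2674 -0.0002]
top board_grip 0.79 [0.4595 0.2601 0.1929]
top leg_hinge 0.77 [0.4713 0.2685 0.1239]
top leg_foot 0.45 [0.4247 0.2618 0.0008]
top spout 0.53 [ 0.5276 -0.2491  0.1651]
top pump_top 0.74 [ 0.6238 -0.248   0.209 ]
top talltin 0.9 [ 0.8027 -0.0089 -0.0007]
top onion 0.8 [ 0.7902 -0.1392  0.0015]
top spicejar 0.76 [ 0.6649 -0.4341  0.0014]
top shaker 0.5 [ 0.3339 -0.242  -0.0007]
top mill 0.87 [ 0.5198 -0.5413  0.001 ]
top mug 0.62 [ 0.4506  0.528  -0.0003]
side board 0.61 [0.5306 0.2727 0.0029]
side board_grip 0.62 [0.4563 0.2616 0.1898]
side leg_hinge 0.81 [0.4713 0.2624 0.1191]
side leg_foot 0.49 [0.4231 0.2602 0.    ]
side spout 0.79 [ 0.5223 -0.2478  0.1673]
side pump_top 0.66 [ 0.6211 -0.245   0.2025]
side talltin 0.8 [ 0.8036 -0.0045 -0.0006]
side onion 0.77 [ 0.7868 -0.1363 -0.0016]
side spicejar 0.92 [ 0.6565 -0.4283 -0.0025]
side shaker 0.83 [ 0.3291 -0.2369  0.0015]
side mill 0.68 [ 0.5206 -0.5404  0.0001]
side mug 0.6 [ 0.4454  0.527  -0.0002]
```

View pics/p.png

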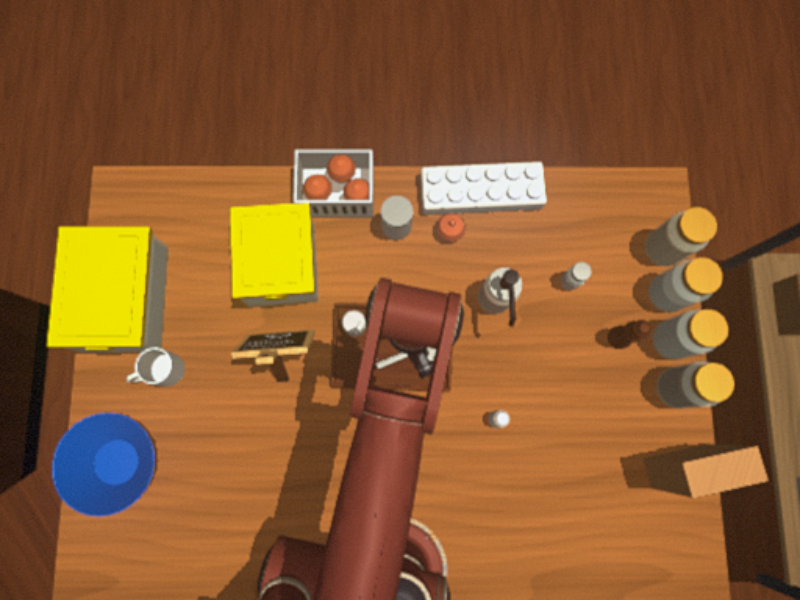

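View pics/r.png

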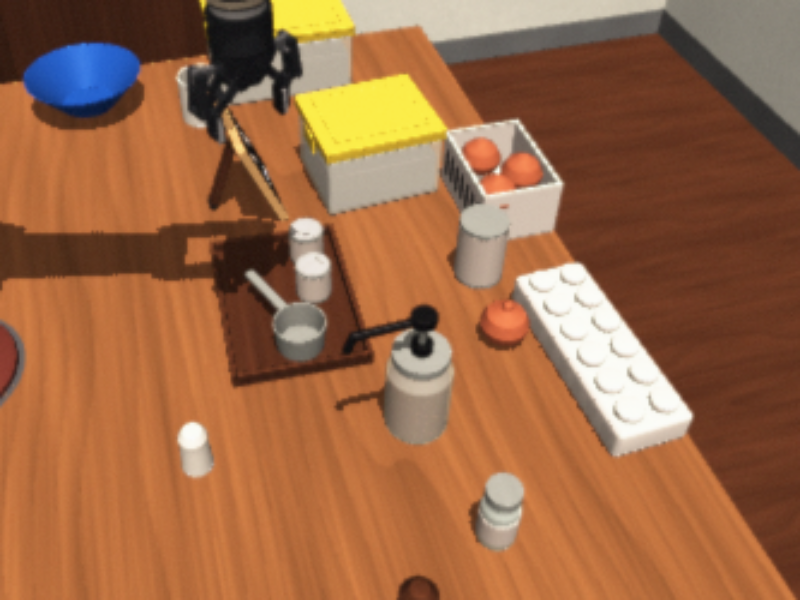

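Both views show the board on its leg well clear of the bin, and the cup and both tins flat in the tray. Everything else is where it was, and no other tins can be seen. I'm handing in.

```bash
python3 -c "
from station import finish_job
print(finish_job())"
```

```text
the job is handed in; nothing more can be done
None
```

The snack counter is set up and the job was handed in at about 64 s. No verdict was reported.

- **Board:** I opened the leg to its stop. Pulling it there slid the board's lower edge about 10 mm towards the robot. I then lifted the board by its handle and stood it on the leg. The foot measures about 107–110 mm behind the lower edge, against 108 mm expected fully open. The board is about 60 mm clear of the bin.
- **Pump:** The cup stood within about 5 mm of the point under the spout. I pushed the head down to 190 mm, the full 16 mm stroke, with about 19 N at the stop. One network reading put the spout only 13.5 mm lower while it was pressed, which is within its error. The spout then read about 166 mm again, so the pump came back up.
- **Tray:** The cup, kept level, and the two tins present stand flat inside the rim. I gripped the second tin near its top and it looked slightly tilted while held. It stood flat after release.
- **Other things:** They read where they started, within measuring error. No further tins showed in the last top and side pictures.

My first attempt to grip the cup's handle closed on air. I re-aligned and it held on the second try.

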